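Draw the red cheese bar from the sloped bin and clamp it on the slicing board

ROBOT

A 6-joint arm with a two-finger parallel gripper is mounted at the origin on a cart in front of the work surface, level with it; the furniture and walls round the work are solid. World frame = base frame: x ahead of the robot, y to its left, z up, the work surface at z = 0. Lengths are in m, angles in rad, forces in N, time in s.
With the tool pointing down it reaches from about 0.35 to 0.775 m from the base axis. Payload 7.3 kg.
Tool frame: the origin (TCP) lies at the very end of the fingers, on their centre line; the grasp point (between the pads) lies 19 mm behind it; z points along the fingers, y is the line along which they close (so a half turn about z gives the same grasp; the last joint's range is limited). The gripper opens to 92 mm and grips with 3 to 60 N. Pads are 19 mm wide; open, the fingers measure 130 mm over their backs; the gripper's body (75 mm by 190 mm) begins 47 mm behind the grasp point.
Start: joints at [-1.342, 0.342, 1.524, -0, 1.275, -0.146], TCP at [0.192, -0.489, 0.195] pointing down, gripper open.
Joint ranges: [-2.53, 2.53], [-0.77, 2.02], [0.04, 2.7], [-1, 4.14], [0.28, 2.66], [-3.11, 3.11]. Speed limits (rad/s): [2.57, 2.57, 3.14, 3.14, 3.14, 3.14].

INTERFACE

Orientations are given as [roll, pitch, yaw] about the fixed x, y, z axes, in that order (R = Rz(yaw) Ry(pitch) Rx(roll)).
In Python, from cell import * gives the robot as it stands.
- The arm moves only by the tool step_arm, never from a script. Its argument "commands" is a list of rows, each a list of 7 numbers: the opening, from 0 (shut) to 1 (fully open), then the shift along the world's x, y, z in cm, then the turn, a rotation vector about the world's x, y, z in rad. A call has 1 to 5 rows; each row is the pose to reach, as a shift and turn from the pose commanded when the call began; what a row does not reach only later rows make up. A row lasts 1/12 s, in which the tool goes at most 41.7 mm and 7.16 degrees, less where a joint would pass 70% of its speed; a pose out of reach is approached as far as the arm can. A call with a gripper value outside its range is refused whole. The fingers move at their own pace and stop on an object; "grip_force" is the grip in N (left out, the last holds). Time passes only in rows, so rows that repeat a pose let the fingers close. It gives the time, the measured TCP pose, the force, the opening and the grip force at its end, in the units of the state.
- observe(): the state, without advancing time (a new reading comes with each control period).
- read_camera(name): name is "scene" or "top"; returns the picture (384x512x3 uint8, red, green, blue); there is no depth.
- camera_model(name): a dict with "vfov" (degrees; the focal length in pixels is half the picture's height over the tangent of half this angle, whatever the lens; pixels are square), "cx", "cy" (the principal point, pixels), "world_to_cam" (4x4, takes a point from world to camera coordinates). Camera axes: x right, y up, looking along -z (the intrinsics and any distortion apply to the point x, -y, -z); pixel columns grow to the right and rows downward; lengths in m; the calibration is good to about 2 mm. A picture is of the moment at which its call begins. camera_model takes no time and is no camera call.
- hand_in(): hands the job in; it is judged then, once.
The state is a dict: "time": time; "qpos": joint angles; "qvel": joint speeds; "joint_efforts": joint torques, N m; "tool_pos": TCP position; "tool_rot": TCP orientation; "contact_force": force on the tool from outside, world axes, zero at the start; "torque": the same for the moment, N m; "opening": finger opening in m; "grip_force": force on a finger pad.
Only numpy, scipy, OpenCV 4.12 (cv2) and the standard library are available. Lean on these libraries where they do the work, as an engineer would, in place of code of your own. Each camera call takes 0.05 s, during which the arm holds its last target. There are 200 camera calls.

TASK

Get the red-waxed cheese bar ready for slicing: draw it out of its compartment in the sloped bin, lay it flat on the slicing board with its long side against the steel fence and its end against the end stop, and only then push the red clamp handle all the way down, over center, so the pad holds the bar. Leave the yellow and green bars in their compartments.

Things in the scene. Friction and masses are not known exactly. Their poses are not given: they have to be found in the camera images.
- red_bar: Hard cheese bar in red wax with a white paper band, 44 (x) x 130 (y) x 38 (z) mm, 0.15 to 0.3 kg, loose. Origin: centre of its underside; y along its length, z out of its top. Starts on the slope in one of the bin's compartments (which one varies). Only 4 mm free each side, walls as high as the bar: no room to grasp it there; hook closed fingers behind its upper (+y) end and pull it down the slope.
- yellow_bar: The same bar in yellow wax, in another compartment. Origin and axes as for red_bar. Leave it there.
- green_bar: The same bar in green wax, in another compartment. Origin and axes as for red_bar. Leave it there.
- bin: Fixed wooden bin on legs, 176 (x) x 195 (y) mm, turned slightly about z. Origin on the counter under its centre. Floor slopes 12 degrees down toward the bin's -y, where it is open, no lip. Three compartments, centres at x = -57, 0, 57 mm, each 52 mm wide; walls 5 mm thick, 36 mm high over the floor. Behind each bar 48 mm are free to the back wall. A bar stays by friction unless over half hangs out.
- bin_mouth (a point): Middle of the lower front edge of the bin's sloping floor, on its upper face, 45 mm above the counter; axes as the bin's. The floor runs 195 mm up the slope from here. Each bar's lower end starts 12 mm up the slope from this edge.
- board: Fixed wooden slicing board, 177 x 150 mm, 10 mm thick, turned slightly about z. Origin on the counter; it spans x -112 to 65, y -75 to 75 mm. Fence along its +x side, end stop at its -y end, toggle clamp at its -x side: the clamp's foot covers x -107 to -57, y 18 to 52 mm.
- nest (a point): Where the origin of the red bar (centre of its underside) belongs: on the board's upper face, with the bar touching fence and end stop and lying along the board's y. Axes as the board's.
- fence_face (a point): Middle of the top edge of the steel fence's inner face, which faces the board's -x. Fence 65 mm long along y, 22 mm above the board. It guides only the bar's +y part: the half of the bar nearest the end stop stands clear of it, so a bar can be gripped there from both sides.
- stop_face (a point): Middle of the top edge of the steel end stop's inner face, which faces the board's +y. Stop 38 mm wide along x, 22 mm above the board.
- clamp_pivot (a point): Pivot of the clamp handle (axis along the board's y), 81 mm above the counter, at board x = -97, y = 35 mm. The arm that carries the pad has its own pivot at board x = -72 mm, z = 70 mm.
- clamp_handle (a joint): Angle of the clamp handle: 0 = open (handle 72 degrees above level), 1.43 rad = end of travel, locked (10 degrees below level). It swings down about clamp_pivot toward the board's -x. Starts at 0, stays where it is left (friction 0.25 N m); stiffest near 1.1, dead centre at 1.3. Pressed square to the handle at the grip it takes under 10 N.
- handle_grip (a point): Point on the axis of the red round handle grip (16 mm thick), 75 mm from clamp_pivot; the grip covers 35 to 88 mm from the pivot.
- pad_face (a point): Centre of the underside of the clamp's rubber pad (22 mm across). While the handle is up the arm stands upright and the pad is some 25 mm clear (toward -x) of the bar's place, even from straight above (arm and handle reach 180 mm above the counter); closed, it is above the bar 30 mm from its middle toward the +y end.
- clamp_pad: The clamp's sprung rubber pad (2 N/mm). Its origin lies on the clamp arm, 30 mm behind pad_face; locked on a bar it presses with about 4 N.

How it is judged:
On the way, in this order (a step that is already met when the one before it is completed fails the run):
1. the red bar has been drawn down the slope, some 4 cm of it or more out over the bin's open front edge (y of red_bar in the frame of bin below -0.07 m), for 0.1 s.
2. the red bar lies flat on the board against fence and end stop while the clamp handle is still up (below 0.6 rad) (x of red_bar in the frame of board between 0.022 and 0.034 m and y of red_bar in the frame of board between -0.001 and 0.013 m and z of red_bar in the frame of board below 0.015 m and angle between red_bar's own z axis and vertical below 0.1 rad and angle between the y axis of red_bar and the y axis of board, either way round below 0.1 rad and value of joint clamp_handle below 0.6 rad), for 0.2 s.
At the end, for the whole second after the job is handed in: The red bar lies flat at rest on the board, within 6 mm of the fence and 8 mm of the end stop and parallel to the fence within 0.1 rad; the clamp handle is down past 1.35 rad and the pad presses on the bar with more than 2 N; the yellow and green bars are within 30 mm of where they started (x of red_bar in the frame of board between 0.022 and 0.034 m and y of red_bar in the frame of board between -0.001 and 0.013 m and z of red_bar in the frame of board below 0.015 m and angle between red_bar's own z axis and vertical below 0.1 rad and angle between the y axis of red_bar and the y axis of board, either way round below 0.1 rad and value of joint clamp_handle above 1.35 rad and contact force between clamp_pad and red_bar above 2 N and linear speed of red_bar below 0.02 m/s and distance of each of yellow_bar, green_bar from where it was at the start of the episode below 0.03 m); the robot touches nothing.
It fails at once if the yellow or the green bar is moved by more than 30 mm (distance of any of yellow_bar, green_bar from where it was at the start of the episode above 0.03 m).
It also fails if it takes over 64 s, if anything falls off the work surface, if the arm or the gripper's body presses on something with over 40 N, if the wrist force passes 120 N, or if a joint passes its speed limit or range.

## Working session

There is one attempt and no reset: what is moved stays moved. The work goes in short steps, Python scripts to look and compute and a tool call to move; the robot and the scene stay as the last step left them, time stands still between calls to the robot, and variables do not carry over. Pictures are saved under pics/ and viewed, at most 10 in all, crops included, and the job is handed in when it is done.

Besides the shell and the picture viewer there is one more tool, called after ">>>" as name([rows], argument=value, ...), one row to a line, values as JSON. step_arm: Moves the arm, as the interface text tells. Its arguments: {"type":"object","properties":{"commands":{"type":"array"},"grip_force":{"type":"number"}},"required":["commands"]}

```bash
mkdir -p pics; python3 - <<'E'
from cell import *
import cv2, json
for n in ("scene","top"):
    im=read_camera(n); cv2.imwrite(f"pics/{n}0.png",im[:,:,::-1])
    m=camera_model(n); print(n,m)
s=observe(); print(s)
E
ls
```

```text
scene {'vfov': 44.570507531252964, 'cx': 261.2488635851435, 'cy': 197.73022679797177, 'world_to_cam': array([[-0.82591549, -0.56363301,  0.01346981,  0.31785472],
       [ 0.26161271, -0.36196991,  0.8947271 , -0.32786997],
       [-0.49942206,  0.74249284,  0.44641011, -0.75290555],
       [ 0.        ,  0.        ,  0.        ,  1.        ]])}
top {'vfov': 49.98962705430768, 'cx': 254.3010150650173, 'cy': 194.84751792078268, 'world_to_cam': array([[-0.0271141 , -0.99952759, -0.01447149, -0.13533411],
       [ 0.98565971, -0.02914434,  0.16620931, -0.5178518 ],
       [-0.16655255, -0.00975735,  0.9859843 , -0.87775194],
       [ 0.        ,  0.        ,  0.        ,  1.        ]])}
{'time': 0.1, 'qpos': array([-1.34200972e+00,  3.42638755e-01,  1.52490740e+00,  2.78941152e-07,
        1.27537809e+00, -1.46011275e-01]), 'qvel': array([ 0.00023078, -0.00182261, -0.00275139,  0.00087986, -0.00128689,
       -0.00041939]), 'joint_efforts': array([ 1.39230200e-03, -4.32006133e+01, -2.44694495e+01,  7.19041144e-02,
        5.25509776e-02, -4.88398518e-05]), 'tool_pos': array([ 0.19211988, -0.48816395,  0.19462681]), 'tool_rot': array([-3.14027526e+00, -1.94001987e-04,  3.74797670e-01]), 'contact_force': array([ 0.42770327,  0.20656876, -0.38930948]), 'torque': array([0.02015436, 0.0418081 , 0.03285799]), 'grip_force': 0.0, 'opening': 0.09172645449444335}
pics
```

View pics/scene0.png

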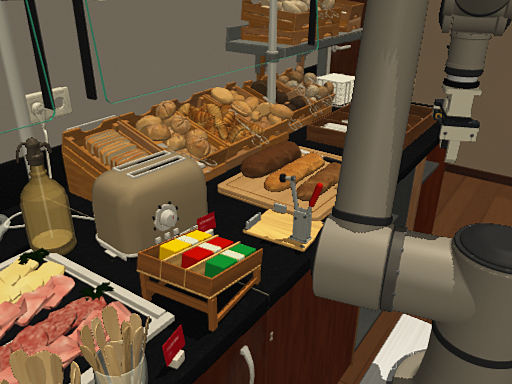

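View pics/top0.png

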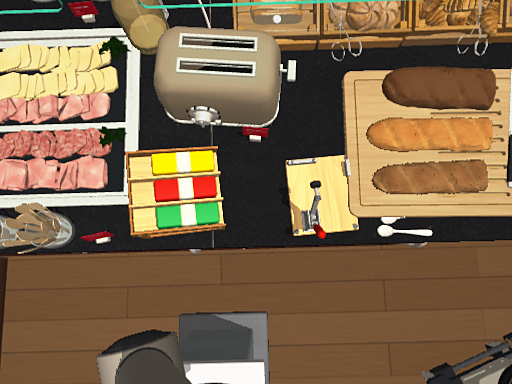

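The scene picture shows the bin with yellow, red and green bars, red in the middle, and the board with its clamp up. In the top picture the bin is at about (128-223, 148-235), open to the right, and the board at (286-357, 156-235) with the fence at top left and the stop at right. I'll zoom in for exact corners.

```bash
python3 - <<'E'
import cv2
im=cv2.imread("pics/top0.png")
a=cv2.resize(im[142:242,122:226],None,fx=5.6,fy=5.6,interpolation=cv2.INTER_CUBIC)[:, :]
b=cv2.resize(im[150:242,280:364],None,fx=6.5,fy=6.5,interpolation=cv2.INTER_CUBIC)
cv2.imwrite("pics/a.png",a);cv2.imwrite("pics/b.png",b); print(a.shape,b.shape)
E
```

```text
(560, 582, 3) (598, 546, 3)
```

View pics/a.png

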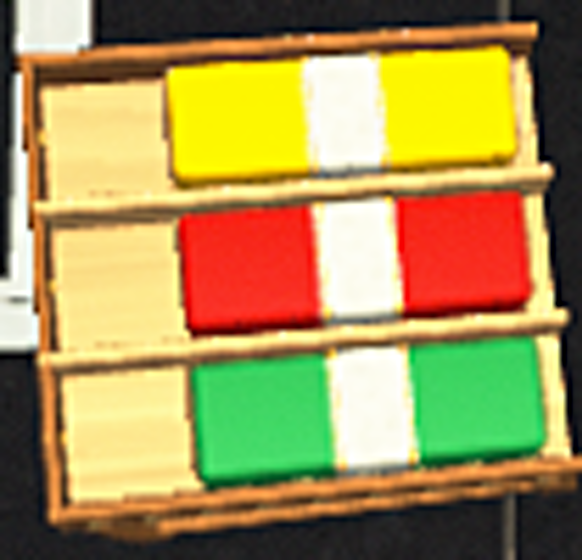

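View pics/b.png

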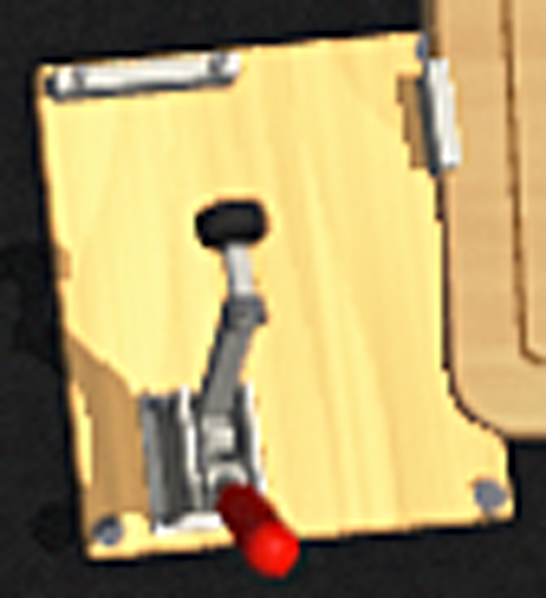

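Crop a shows the red bar's top corners at (182,215), (525,192), (530,305), (190,332). The divider ends are at (551,175) and (568,322). Crop b shows the board corners at (38,68), (425,33), (515,518), (88,558). The poses can be fitted from these.

```bash
cat > h.py <<'E'
import numpy as np
from cell import *
from scipy.optimize import least_squares
c12,s12=np.cos(np.radians(12)),np.sin(np.radians(12))
def proj(n,P):
    m=camera_model(n); P=np.atleast_2d(P); q=P@m["world_to_cam"][:3,:3].T+m["world_to_cam"][:3,3]
    f=192/np.tan(np.radians(m["vfov"]/2))
    return np.c_[m["cx"]+f*q[:,0]/-q[:,2], m["cy"]+f*q[:,1]/q[:,2]]
def tf(p,L):
    c,s=np.cos(p[2]),np.sin(p[2]); L=np.atleast_2d(L)
    return np.c_[p[0]+c*L[:,0]-s*L[:,1], p[1]+s*L[:,0]+c*L[:,1], L[:,2]]
def binpt(x,s,h): # slope coords in mm -> bin frame m
    return np.array([x, -97.5*c12+s*c12-h*s12, 45+s*s12+h*c12])/1e3
def fit(L,px,p0):
    return least_squares(lambda p:(proj("top",tf(p,L))-px).ravel(),p0)
E
python3 - <<'E'
from h import *
L=np.array([[65,75,10],[65,-75,10],[-112,-75,10],[-112,75,10]])/1e3
px=np.array([[38,68],[425,33],[515,518],[88,558]])/6.5+[280,150]-.42
r=fit(L,px,[.5,-.3,0]); print("board",r.x,r.fun.round(1))
nest=tf(r.x,[.028,.006,.010]); print("nest",nest)
L=[];px=[]
for x,pts in ((57,[(168,68),(515,48),(517,160),(175,185)]),(0,[(182,215),(525,192),(530,305),(190,332)]),(-57,[(193,365),(543,338),(545,450),(203,486)])):
    for (dx,s),q in zip(((22,142),(22,12),(-22,12),(-22,142)),pts): L.append(binpt(x+dx,s,38));px.append(q)
for x,s,q in ((28.5,0,(552,175)),(-28.5,0,(568,322)),(28.5,195,(38,208)),(-28.5,195,(45,360))): L.append(binpt(x,s,36));px.append(q)
L=np.array(L);px=np.array(px)/5.6+[122,142]-.41
r=fit(L,px,[.5,0,0]);print("bin",r.x,r.fun.reshape(-1,2).round(1).tolist())
for s,h in ((166,45),(142,38),(12,38)): print(s,h,tf(r.x,binpt(0,s,h)))
E
```

```text
board [ 0.53958444 -0.30067033  0.07781701] [-1.7  0.6  2.4 -0.8 -0.4 -0.4 -0.3  0.5]
nest [[ 0.56703328 -0.29251181  0.01      ]]
bin [0.52068786 0.02095196 0.08566419] [[0.0, -0.0], [-0.5, 0.2], [1.1, -0.1], [0.3, -0.6], [-0.5, 0.1], [0.3, 0.0], [1.4, -0.1], [-0.4, -0.1], [-0.5, 0.2], [-0.3, -0.0], [1.3, 0.5], [-0.7, -0.2], [0.6, -0.0], [0.4, -0.4], [-1.3, 0.2], [-0.9, 0.3]]
166 45 [[0.51575561 0.07838765 0.12352998]]
142 38 [[0.51763964 0.05644824 0.11169307]]
12 38 [[ 0.52851931 -0.07024466  0.08466455]]
```

```bash
python3 - <<'E'
from h import *
L=np.array([[65,75,10],[-112,-75,10],[-112,75,10],[50,71,32],[50,6,32],[47,-59,32],[9,-59,32]])/1e3
px=np.array([[38,68],[515,518],[88,558],[57,97],[238,78],[427,62],[441,167]])/6.5+[280,150]-.42
r=fit(L,px,[.5,-.3,0]); print("board",r.x,r.fun.reshape(-1,2).round(1).tolist())
print("nest",tf(r.x,[.028,.006,.010]))
for n,a,b in (("knob",(167,215),(203,116)),("tag top",(207,215),(255,129)),("toaster right front",(205,165),(278,118))):
    q=least_squares(lambda P:np.r_[proj("scene",P)[0]-a,proj("top",P)[0]-b],[.6,0,.1]);print(n,q.x.round(3),q.fun.round(1))
for z in (.1,.15,.18,.2):
    q=least_squares(lambda P:proj("top",[P[0],P[1],z])[0]-[220,124],[.6,0]);print(z,q.x)
E
```

```text
board [ 0.53997076 -0.30342956  0.06712516] [[-0.2, 0.0], [0.3, -0.2], [0.4, -0.0], [-0.2, -0.7], [0.3, -0.4], [-0.3, 0.6], [-0.3, 0.6]]
nest [[ 0.56750526 -0.29556498  0.01      ]]
knob [ 0.679 -0.045  0.105] [ 0.2  0.1 -0.1 -0.2]
tag top [ 0.659 -0.157  0.063] [-0.7 -0.2  0.4  0.5]
toaster right front [ 0.657 -0.193  0.178] [ 9.9  2.9 -4.6 -6.9]
0.1 [ 0.66120257 -0.08074787]
0.15 [ 0.64350887 -0.08534901]
0.18 [ 0.63289265 -0.0881097 ]
0.2 [ 0.62581517 -0.08995016]
```

>>> step_arm([
  [0,3,3,4,0,0,0.12],
  [0,5,6,7,0,0,0.24],
  [0,7,9,9,0,0,0.36],
  [0,8,12,9,0,0,0.48],
  [0,9,15,9,0,0,0.6],
])

```text
time: 0.52
tool_pos: [0.2834, -0.338, 0.287]
tool_rot: [3.138, 0.001, 0.98]
contact_force: [1.3, -0.0, -0.1]
opening: 0.0629
grip_force: 0.0
```

>>> step_arm([
  [0,2,3,0,0,0,0.12],
  [0,4,6,0,0,0,0.24],
  [0,6,9,0,0,0,0.36],
  [0,8,12,0,0,0,0.48],
  [0,10,15,0,0,0,0.6],
])

```text
time: 0.93
tool_pos: [0.3826, -0.1868, 0.2851]
tool_rot: [-3.142, -0.0, 1.58]
contact_force: [-0.1, 0.1, 0.5]
opening: 0.0293
grip_force: 0.0
```

```bash
cat >> h.py <<'E'
from scipy.spatial.transform import Rotation as R
BIN=[0.5207,0.0210,0.0857]; BOARD=[0.53997,-0.30343,0.06713]
def slope_goal(x,s,h): return tf(BIN,binpt(x,s,h))[0], R.from_euler('z',BIN[2])*R.from_euler('x',np.radians(12))*R.from_euler('z',np.pi/2)*R.from_euler('x',np.pi)
def board_goal(x,y,z): return tf(BOARD,np.array([x,y,z])/1e3)[0], R.from_euler('z',BOARD[2])*R.from_euler('z',np.pi/2)*R.from_euler('x',np.pi)
def delta(g):
    s=observe(); Rc=R.from_euler('xyz',s["tool_rot"])
    return ((g[0]-s["tool_pos"])*100).round(2).tolist(), (g[1]*Rc.inv()).as_rotvec().round(3).tolist()
E
python3 - <<'E'
from h import *
s=observe();print(s["time"],s["tool_pos"],s["tool_rot"])
for h in (130,100,12): print(h,delta(slope_goal(0,168,h)))
E
```

```text
0.9333 [ 0.38264626 -0.18683344  0.2851323 ] [-3.14151403e+00 -9.54944936e-05  1.58044937e+00]
130 ([13.45, 24.96, -7.8], [0.209, 0.01, 0.076])
100 ([13.39, 25.58, -10.74], [0.209, 0.01, 0.076])
12 ([13.24, 27.41, -19.35], [0.209, 0.01, 0.076])
```

>>> step_arm([
  [0,1.9,3.6,0,0.05,0,0.02],
  [0,3.8,7.1,0,0.1,0,0.04],
  [0,5.7,10.7,0,0.15,0,0.06],
  [0,7.6,14.2,-1,0.209,0.01,0.076],
  [0,9.5,17.8,-3,0.209,0.01,0.076],
])

```text
time: 1.35
tool_pos: [0.4775, -0.0128, 0.2572]
tool_rot: [3.141, -0.211, 1.651]
contact_force: [0.7, -0.5, -0.7]
opening: 0.0011
grip_force: 0.0
```

>>> step_arm([
  [0,2,3.6,-2,0,0,0],
  [0,3.9,7.2,-4.8,0,0,0],
  [0,3.9,7.2,-4.8,0,0,0],
])

```text
time: 1.6
tool_pos: [0.5141, 0.0626, 0.2053]
tool_rot: [-3.135, -0.212, 1.653]
contact_force: [-1.4, 0.4, -0.1]
opening: 0.0006
grip_force: 0.0
```

```bash
python3 - <<'E'
from h import *
import cv2
for h in (60,12): print(h,delta(slope_goal(0,168,h)))
im=read_camera("top"); cv2.imwrite("pics/c.png",cv2.resize(im[130:245,110:260,::-1],None,fx=4,fy=4))
E
```

```text
60 ([0.17, 1.47, -6.66], [-0.002, -0.006, 0.002])
12 ([0.09, 2.47, -11.36], [-0.002, -0.006, 0.002])
```

View pics/c.png

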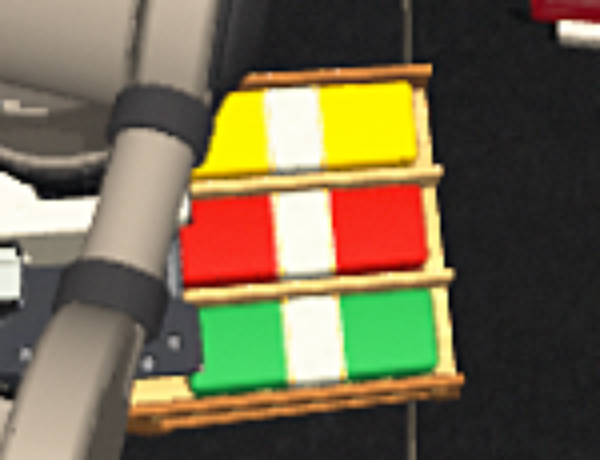

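The arm hides the fingers in this view, but the bars haven't moved. I'll descend into the gap and watch the force.

>>> step_arm([
  [0,0.2,0.7,-3.3,0,0,0],
  [0,0.2,1.4,-6.5,0,0,0],
  [0,0.15,1.7,-8,0,0,0],
  [0,0.15,2,-9.5,0,0,0],
])

```text
time: 1.98
tool_pos: [0.5153, 0.078, 0.1127]
tool_rot: [-3.139, -0.209, 1.651]
contact_force: [0.2, 0.3, -0.1]
opening: 0.0005
grip_force: 0.0
```

>>> step_arm([
  [0,0,0.2,-0.9,0,0,0],
  [0,0,0.4,-1.7,0,0,0],
  [0,0,0.4,-1.7,0,0,0],
])

```text
time: 2.23
tool_pos: [0.5156, 0.0822, 0.0961]
tool_rot: [-3.139, -0.209, 1.65]
contact_force: [-0.1, 0.2, 0.1]
opening: 0.0004
grip_force: 0.0
```

```bash
python3 - <<'E'
from h import *
for s in (168,152,142+9.5-30,142+9.5-72): print(s,delta(slope_goal(0,s,12)))
E
```

```text
168 ([-0.06, 0.5, -0.44], [0.0, -0.003, 0.006])
152 ([0.08, -1.06, -0.77], [0.0, -0.003, 0.006])
121.5 ([0.33, -4.03, -1.41], [0.0, -0.003, 0.006])
79.5 ([0.68, -8.13, -2.28], [0.0, -0.003, 0.006])
```

>>> step_arm([
  [0,0.1,-0.8,-0.5,0,0,0],
  [0,0.15,-1.6,-0.7,0,0,0],
  [0,0.2,-2.4,-0.9,0,0,0],
  [0,0.25,-3.2,-1.05,0,0,0],
  [0,0.3,-4,-1.2,0,0,0],
])

```text
time: 2.65
tool_pos: [0.5195, 0.0412, 0.0851]
tool_rot: [-3.141, -0.209, 1.65]
contact_force: [0.3, 0.5, 0.2]
opening: 0.0004
grip_force: 0.0
```

>>> step_arm([
  [0,0.05,-0.7,-0.15,0,0,0],
  [0,0.1,-1.4,-0.3,0,0,0],
  [0,0.15,-2,-0.43,0,0,0],
  [0,0.2,-2.6,-0.55,0,0,0],
  [0,0.25,-3.2,-0.68,0,0,0],
])

```text
time: 3.07
tool_pos: [0.5217, 0.0099, 0.078]
tool_rot: [-3.14, -0.209, 1.651]
contact_force: [0.2, 0.5, -0.2]
opening: 0.0004
grip_force: 0.0
```

```bash
python3 - <<'E'
from h import *
import cv2
for s in (142+9.5-60,142+9.5-72): print(s,delta(slope_goal(0,s,12)))
im=read_camera("top"); cv2.imwrite("pics/d.png",cv2.resize(im[130:245,110:310,::-1],None,fx=4,fy=4))
E
```

```text
91.5 ([-0.03, 0.27, -0.22], [0.0, -0.001, 0.005])
79.5 ([0.07, -0.9, -0.47], [0.0, -0.001, 0.005])
```

View pics/d.png

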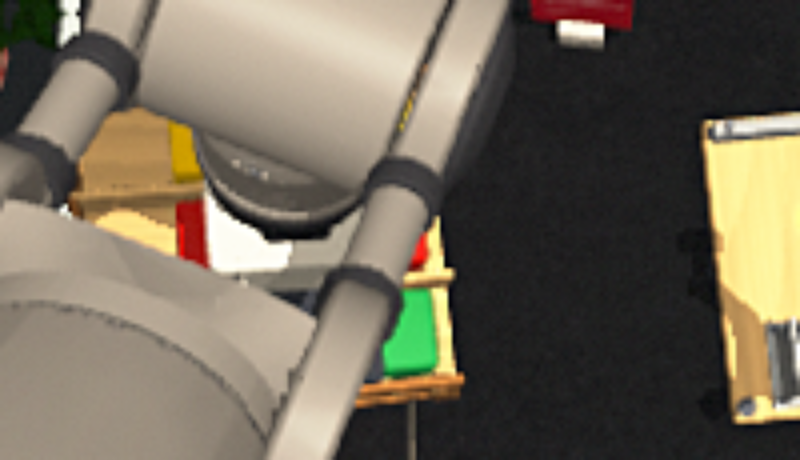

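The red bar's upper end still shows at about (178-205, 200-265), and its lower end at (425,250). So it seems not to have moved, and there was no contact force. I'll check with the scene camera.

```bash
python3 - <<'E'
from h import *
import cv2
s=observe()
im=read_camera("scene")
print("tcp px",proj("scene",s["tool_pos"]), proj("top",s["tool_pos"]))
cv2.imwrite("pics/e.png",cv2.resize(im[170:340,80:330,::-1],None,fx=3.2,fy=3.2))
E
```

```text
tcp px [[204.77844182 258.01377039]] [[180.28457976 190.59866762]]
```

View pics/e.png

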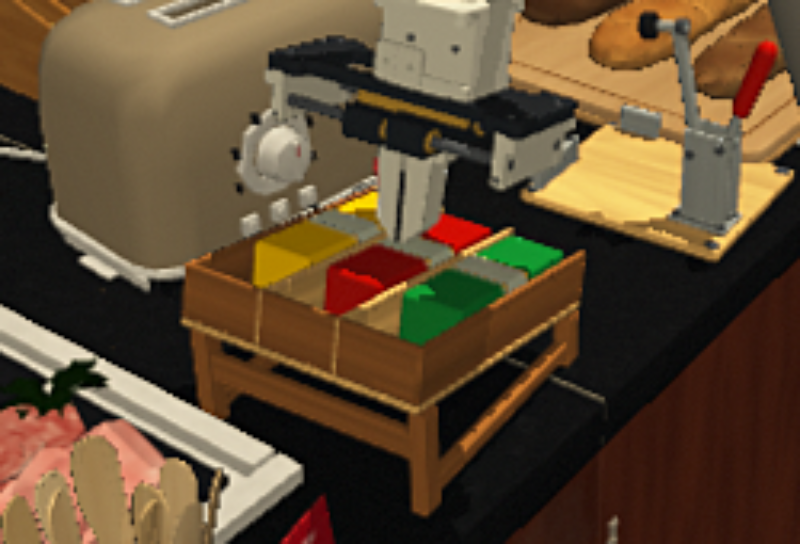

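The fingers stand in the middle of the red bar in this picture, with their tips at crop (400,240). The projected TCP falls lower, at crop (400,281). I'll check the bin pose against the scene camera.

```bash
python3 - <<'E'
from h import *
f=lambda x,s,h:((proj("scene",tf(BIN,binpt(x,s,h)))[0]-[80,170])*3.2).round()
print("walltop back corners",f(88,195,36),f(-88,195,36),"front -x",f(-88,0,36))
print("red upper top corners",f(22,142,38),f(-22,142,38), "green upper -x", f(-79,142,38))
print("board corners",[((proj("scene",tf(BOARD,[a,b,.01]))[0]-[80,170])*3.2).round() for a,b in ((.065,.075),(-.112,.075),(-.112,-.075))])
s=observe();print(s["qpos"],s["tool_pos"],s["contact_force"],s["joint_efforts"])
E
```

```text
walltop back corners [182. 261.] [421. 349.] front -x [586. 250.]
red upper top corners [323. 263.] [381. 283.] green upper -x [459. 311.]
board corners [array([517., 189.]), array([714., 251.]), array([793., 168.])]
[-0.26226096  0.48734343  1.6752938   0.22530469  1.06213767 -0.45993199] [0.52174475 0.00967091 0.07783414] [ 0.91365393  0.47597179 -0.16002773] [ -0.40846151 -45.81605315 -19.93580282   0.73916981   0.47656864
  -0.12547734]
```

The bin's walls match the fit. The finger tips, though, are drawn inside the bar, with almost no force. I'll check numerically whether the red pixels have moved in fresh images.

```bash
python3 - <<'E'
from h import *
import cv2
def red(im,box):
    a=im.astype(int); m=(a[...,0]>90)&(a[...,1]<50)&(a[...,2]<50); y,x=np.nonzero(m); k=(x>box[0])&(x<box[1])&(y>box[2])&(y<box[3]); x,y=x[k],y[k]
    return len(x),x.min(),x.max(),y.min(),y.max()
for n,b in (("top",(140,280,165,215)),("scene",(160,270,225,290))):
    o=cv2.imread(f"pics/{n}0.png")[:,:,::-1]; print(n,red(o,b))
    for i in range(2): im=read_camera(n); print(red(im,b))
    cv2.imwrite(f"pics/{n}_f.png",im[:,:,::-1])
s=observe();print(s["time"],s["contact_force"],s["torque"])
o=cv2.imread("pics/scene0.png")[218:290,150:280]; n=cv2.imread("pics/scene_f.png")[218:290,150:280]
cv2.imwrite("pics/g.png",np.hstack([cv2.resize(i,None,fx=3,fy=3,interpolation=cv2.INTER_CUBIC) for i in (o,n)]))
E
```

```text
top (901, np.int64(154), np.int64(216), np.int64(176), np.int64(201))
(113, np.int64(154), np.int64(216), np.int64(180), np.int64(197))
(115, np.int64(154), np.int64(216), np.int64(180), np.int64(197))
scene (642, np.int64(167), np.int64(232), np.int64(226), np.int64(267))
(548, np.int64(173), np.int64(232), np.int64(229), np.int64(284))
(545, np.int64(173), np.int64(232), np.int64(234), np.int64(282))
3.3667 [-0.53608009 -0.27997998  0.11551581] [-0.15487405 -0.10310407  0.01038648]
```

View pics/g.png

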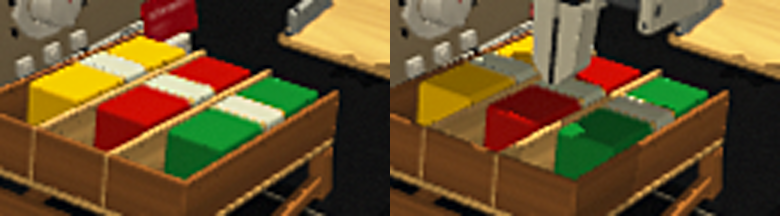

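The bar has not moved. Either tool_pos or the camera scale is off in height, so I'll check where the fingertips are predicted at the start pose and now.

```bash
python3 - <<'E'
from h import *
import cv2
print("start tcp px",proj("scene",[.1921,-.4882,.1946]))
s=observe();Rc=R.from_euler('xyz',s["tool_rot"]);
for d in (0,-.024,-.066): print(d,(proj("scene",s["tool_pos"]+Rc.apply([0,0,d]))-[160,150])*[5,5])
im=cv2.imread("pics/scene0.png")[70:180,400:512]; im2=cv2.imread("pics/scene_f.png")[150:260,160:272]
cv2.imwrite("pics/hh.png",np.hstack([cv2.resize(i,None,fx=3.5 if 0 else 3.5,fy=3.5,interpolation=cv2.INTER_CUBIC) for i in (im,im2)]))
E
```

```text
start tcp px [[443.3110418  167.22700147]]
0 [[221.40770256 541.34264591]]
-0.024 [[226.17981234 487.72486242]]
-0.066 [[234.68962208 392.11156842]]
```

View pics/hh.png

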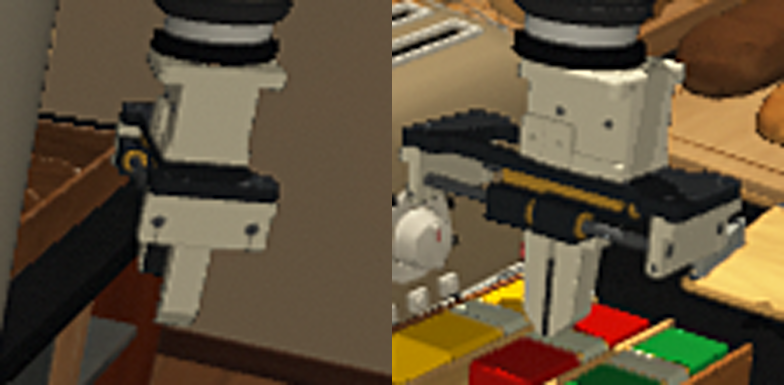

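The gripper is drawn about 12 px higher than tool_pos predicts, at both the fingertips and the body, and the start picture shows the same. The real fingertips are therefore some 25 mm above the reported TCP, so they passed just over the bar. I'll go back behind it and find the floor by touch.

>>> step_arm([
  [0,0,0,3,0,0,0],
  [0,-0.3,3.5,4,0,0,0],
  [0,-0.6,7,4.3,0,0,0],
  [0,-0.6,7.1,4.1,0,0,0],
  [0,-0.6,7.1,4.1,0,0,0],
])

```text
time: 3.78
tool_pos: [0.5151, 0.0833, 0.1192]
tool_rot: [-3.141, -0.209, 1.655]
contact_force: [-0.5, -0.2, 0.3]
opening: 0.0008
grip_force: 0.0
```

>>> step_arm([
  [0,0,0.3,-1.5,0,0,0],
  [0,0,0.5,-2.5,0,0,0],
  [0,0,0.6,-2.9,0,0,0],
  [0,0,0.6,-2.9,0,0,0],
])

```text
time: 4.12
tool_pos: [0.5147, 0.0872, 0.0886]
tool_rot: [-3.137, -0.21, 1.65]
contact_force: [0.0, -0.7, -0.8]
opening: 0.0007
grip_force: 0.0
```

```bash
python3 - <<'E'
from h import *
import cv2
s=observe(); print(s["tool_pos"],s["contact_force"])
for h in (12,0,-10): print(h,delta(slope_goal(0,168,h)))
im=read_camera("scene")
print("tcp px",(proj("scene",s["tool_pos"])[0]-[130,150])*5)
cv2.imwrite("pics/i.png",cv2.resize(im[150:270,130:260,::-1],None,fx=5,fy=5,interpolation=cv2.INTER_CUBIC))
E
```

```text
[0.51473109 0.08719527 0.08864674] [ 0.03057461 -0.68605996 -0.82825734]
12 ([0.03, 0.0, 0.3], [0.0, -0.004, 0.006])
0 ([0.01, 0.25, -0.87], [0.0, -0.004, 0.006])
-10 ([-0.01, 0.46, -1.85], [0.0, -0.004, 0.006])
tcp px [254.77151537 614.86845894]
```

View pics/i.png

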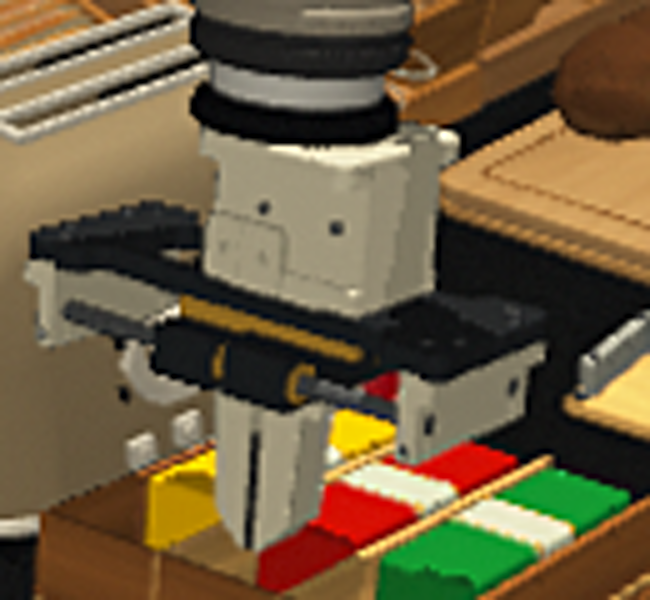

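The fingertips are at crop (250,548), against a predicted (255,615). They are 24 mm too high and just level with the bar's top edge, with the gap below them clear. I'll go down slowly to find the floor.

>>> step_arm([
  [0,0,0.1,-0.6,0,0,0],
  [0,0,0.2,-1.1,0,0,0],
  [0,0,0.3,-1.6,0,0,0],
  [0,0,0.4,-1.9,0,0,0],
])

```text
time: 4.5
tool_pos: [0.5154, 0.0915, 0.0704]
tool_rot: [-3.14, -0.209, 1.651]
contact_force: [-0.5, -0.5, -1.0]
opening: 0.0004
grip_force: 0.0
```

>>> step_arm([
  [0,0,0.05,-0.2,0,0,0],
  [0,0,0.1,-0.4,0,0,0],
  [0,0,0.15,-0.5,0,0,0],
  [0,0,0.15,-0.5,0,0,0],
])

```text
time: 4.83
tool_pos: [0.5156, 0.0931, 0.0659]
tool_rot: [-3.14, -0.209, 1.651]
contact_force: [-0.1, 0.6, -1.1]
opening: 0.0008
grip_force: 0.0
```

>>> step_arm([
  [0,0,0.03,-0.15,0,0,0],
  [0,0,0.06,-0.3,0,0,0],
  [0,0,0.08,-0.4,0,0,0],
])

```text
time: 5.08
tool_pos: [0.5157, 0.0938, 0.062]
tool_rot: [-3.141, -0.209, 1.651]
contact_force: [-0.9, -0.7, 0.3]
opening: 0.0004
grip_force: 0.0
```

>>> step_arm([
  [0,0,0.03,-0.15,0,0,0],
  [0,0,0.06,-0.3,0,0,0],
  [0,0,0.06,-0.3,0,0,0],
])

```text
time: 5.33
tool_pos: [0.5155, 0.0945, 0.0587]
tool_rot: [-3.14, -0.209, 1.651]
contact_force: [-0.8, -0.2, 0.6]
opening: 0.0004
grip_force: 0.0
```

>>> step_arm([
  [0,0,0.03,-0.15,0,0,0],
  [0,0,0.06,-0.3,0,0,0],
  [0,0,0.06,-0.3,0,0,0],
])

```text
time: 5.58
tool_pos: [0.5155, 0.095, 0.0558]
tool_rot: [-3.14, -0.209, 1.651]
contact_force: [-0.5, 0.1, 0.6]
opening: 0.0005
grip_force: 0.0
```

>>> step_arm([
  [0,0,0.02,-0.15,0,0,0],
  [0,0,0.04,-0.25,0,0,0],
  [0,0,0.04,-0.25,0,0,0],
])

```text
time: 5.83
tool_pos: [0.5156, 0.0954, 0.0533]
tool_rot: [-3.14, -0.209, 1.651]
contact_force: [0.1, 0.1, -0.0]
opening: 0.0007
grip_force: 0.0
```

>>> step_arm([
  [0,0,0.02,-0.1,0,0,0],
  [0,0,0.04,-0.2,0,0,0],
  [0,0,0.06,-0.3,0,0,0],
  [0,0,0.06,-0.3,0,0,0],
])

```text
time: 6.17
tool_pos: [0.5155, 0.096, 0.0504]
tool_rot: [-3.14, -0.209, 1.651]
contact_force: [-1.0, 0.8, -0.4]
opening: 0.0003
grip_force: 0.0
```

>>> step_arm([
  [0,0,0.02,-0.1,0,0,0],
  [0,0,0.04,-0.2,0,0,0],
  [0,0,0.06,-0.3,0,0,0],
  [0,0,0.06,-0.3,0,0,0],
])

```text
time: 6.5
tool_pos: [0.5158, 0.0963, 0.0491]
tool_rot: [-3.141, -0.209, 1.652]
contact_force: [-5.1, -3.3, 14.2]
opening: 0.0006
grip_force: 7.3
```

```bash
python3 - <<'E'
from h import *
t=np.array([.1921,-.4882,.1946]); d=np.array([-.366,.93,0])
for k in (.046,.055,.065): print(k,proj("scene",t+k*d), proj("scene",t+k*d+[0,0,.031]),proj("scene",t+k*d+[-.007,.013,.031]))
i=np.array([.5147,.0872,.0886]); print(proj("scene",i+[0,0,.031]),proj("scene",i+[-.007,.013,.031]),"obs 180,259.6")
s=observe(); print(s["tool_pos"],s["contact_force"],s["qpos"])
a=s["tool_pos"]; b=a-np.array([*BIN[:2],0]); c,sn=np.cos(BIN[2]),np.sin(BIN[2]); print("bin xy",c*b[0]+sn*b[1],-sn*b[0]+c*b[1])
E
```

```text
0.046 [[445.64614312 174.69057472]] [[448.21277559 162.25365307]] [[449.85287086 164.70896425]]
0.055 [[446.12339694 176.2159984 ]] [[448.71522987 163.70694968]] [[450.37390384 166.19885814]]
0.065 [[446.66191998 177.93725398]] [[449.28230251 165.34714813]] [[450.96205965 167.8806898 ]]
[[179.93961916 259.59782965]] [[177.89872341 264.00892597]] obs 180,259.6
[0.51584085 0.09631845 0.04905377] [-5.07910564 -3.34665853 14.22228307] [-0.10070832  0.5134505   1.72964838  0.25300715  0.95223269 -0.33433717]
bin xy 0.0016055802474530768 0.07545794897559913
```

A pure +31 mm vertical offset explains both images exactly, and the touch agrees: true z = reported z + 0.031. I'll build that in and pull again at the right height.

```bash
cat >> h.py <<'E'
_s,_b=slope_goal,board_goal
def slope_goal(*a): p,r=_s(*a); return p-[0,0,.031],r
def board_goal(*a): p,r=_b(*a); return p-[0,0,.031],r
E
python3 - <<'E'
from h import *
for s in (168,155,130,105,79.5): print(s,delta(slope_goal(0,s,12)))
E
```

```text
168 ([-0.08, -0.91, 1.16], [0.001, -0.0, 0.005])
155 ([0.03, -2.18, 0.89], [0.001, -0.0, 0.005])
130 ([0.24, -4.61, 0.37], [0.001, -0.0, 0.005])
105 ([0.44, -7.05, -0.15], [0.001, -0.0, 0.005])
79.5 ([0.66, -9.53, -0.68], [0.001, -0.0, 0.005])
```

>>> step_arm([
  [0,0,-0.3,1.2,0,0,0],
  [0,0,-1,1.3,0,0,0],
  [0,0,-2,1.1,0,0,0],
  [0,0.1,-2.7,0.95,0,0,0],
  [0,0.15,-3.4,0.8,0,0,0],
])

```text
time: 6.92
tool_pos: [0.517, 0.0617, 0.0549]
tool_rot: [-3.14, -0.21, 1.65]
contact_force: [-0.1, 1.1, 0.7]
opening: 0.0006
grip_force: 0.7
```

>>> step_arm([
  [0,0.05,-0.6,-0.13,0,0,0],
  [0,0.1,-1.2,-0.26,0,0,0],
  [0,0.15,-1.8,-0.38,0,0,0],
  [0,0.2,-2.4,-0.5,0,0,0],
  [0,0.25,-3,-0.64,0,0,0],
])

```text
time: 7.33
tool_pos: [0.5196, 0.032, 0.0488]
tool_rot: [-3.14, -0.209, 1.651]
contact_force: [0.3, 0.6, -0.4]
opening: 0.0004
grip_force: 0.2
```

>>> step_arm([
  [0,0.05,-0.6,-0.13,0,0,0],
  [0,0.1,-1.2,-0.26,0,0,0],
  [0,0.15,-1.8,-0.38,0,0,0],
  [0,0.2,-2.2,-0.47,0,0,0],
  [0,0.2,-2.2,-0.47,0,0,0],
])

```text
time: 7.75
tool_pos: [0.5219, 0.0097, 0.0443]
tool_rot: [-3.141, -0.209, 1.65]
contact_force: [-0.6, 0.2, 0.3]
opening: 0.0004
grip_force: 0.0
```

```bash
cat >> h.py <<'E'
import cv2
def redext(n,box):
    a=read_camera(n).astype(int); m=(a[...,0]>90)&(a[...,1]<60)&(a[...,2]<60); y,x=np.nonzero(m); k=(x>box[0])&(x<box[1])&(y>box[2])&(y<box[3]); x,y=x[k],y[k]
    return len(x),x.min(),x.max(),y.min(),y.max()
E
python3 - <<'E'
from h import *
for s in (91,79.5): print(s,delta(slope_goal(0,s,12)))
print(redext("top",(140,285,165,215)),observe()["contact_force"])
for o in (0,50,55,60): print(o,proj("top",tf(BIN,binpt(22,-o,38))),proj("top",tf(BIN,binpt(-22,-o,38))))
E
```

```text
91 ([-0.04, 0.25, 0.04], [0.001, -0.001, 0.006])
79.5 ([0.05, -0.87, -0.2], [0.001, -0.001, 0.006])
(468, np.int64(227), np.int64(250), np.int64(175), np.int64(197)) [ 0.06250512 -0.1276651   0.2715349 ]
0 [[221.13029867 175.50885558]] [[223.17066442 195.50807099]]
50 [[243.86429257 173.98357801]] [[246.06792503 193.73516821]]
55 [[246.1085734  173.83300389]] [[248.32808213 193.56016741]]
60 [[248.34763382 173.68278002]] [[250.5829387  193.38557703]]
```

The red bar now has about 60 mm out over the mouth. I'll lift away, open, and grip the hanging end.

>>> step_arm([
  [0,0,0.5,0.1,0,0,0],
  [0,0,0,3,0,0,0],
  [0,0,-0.8,6,0,0,0],
  [0,0.1,-2,9,0,0,0],
  [0.5,0.4,-5,9,0,0,0],
])

```text
time: 8.22
tool_pos: [0.5282, -0.0376, 0.1404]
tool_rot: [3.134, -0.207, 1.656]
contact_force: [1.7, -0.5, 0.9]
opening: 0.0035
grip_force: 0.0
```

```bash
python3 - <<'E'
from h import *
print(redext("top",(140,285,165,215)))
for h in (100,60,2): print(h,delta(slope_goal(0,-30,h)))
E
```

```text
(180, np.int64(222), np.int64(252), np.int64(178), np.int64(198))
100 ([0.46, -7.98, -3.22], [0.006, 0.007, 0.005])
60 ([0.39, -7.15, -7.13], [0.006, 0.007, 0.005])
2 ([0.29, -5.95, -12.81], [0.006, 0.007, 0.005])
```

>>> step_arm([
  [1,0.2,-4,0,0,0,0],
  [1,0.4,-7.5,-1,0,0,0],
  [1,0.4,-7.9,-3,0,0,0],
  [1,0.4,-7.9,-3,0,0,0],
  [1,0.4,-7.9,-3,0,0,0],
])

```text
time: 8.68
tool_pos: [0.5288, -0.1174, 0.1037]
tool_rot: [-3.138, -0.211, 1.65]
contact_force: [-0.4, 0.3, 0.2]
opening: 0.0398
grip_force: 0.0
```

```bash
python3 - <<'E'
from h import *
print(redext("top",(140,285,165,215)),observe()["opening"])
a=read_camera("scene").astype(int); m=(a[...,0]>90)&(a[...,1]<60)&(a[...,2]<60); y,x=np.nonzero(m[200:300,150:300]); print(len(x),x.min()+150,x.max()+150,y.min()+200,y.max()+200)
for st in (60,65,75): print(st,[proj("scene",tf(BIN,binpt(q,70-st+60+v,38)))[0].round().tolist() for q in (22,-22) for v in (0,-130)])
for h in (60,2): print(h,delta(slope_goal(0,-30,h)))
cv2.imwrite("pics/s2.png",a[:,:,::-1].astype('uint8'))
E
```

```text
Traceback (most recent call last):
  File "h.py", line 29, in redext
    return len(x),x.min(),x.max(),y.min(),y.max()
                  ~~~~~^^
ValueError: zero-size array to reduction operation minimum which has no identity
```

```bash
python3 - <<'E'
from h import *
a=read_camera("scene"); hsv=cv2.cvtColor(a,cv2.COLOR_RGB2HSV).astype(int)
m=((hsv[...,0]<6)|(hsv[...,0]>174))&(hsv[...,1]>190)&(hsv[...,2]>45)
n,l,st,ce=cv2.connectedComponentsWithStats(m.astype('uint8'))
for i in range(1,n):
    if st[i,4]>25 and 140<ce[i][0]<300 and 180<ce[i][1]<330: print(st[i],ce[i].round(1))
for o in (52,60,65,75): print(o,[proj("scene",tf(BIN,binpt(q,s,38)))[0].round().tolist() for q in (22,-22) for s in (130-o,-o)])
print(observe()["opening"])
for h in (60,2): print(h,delta(slope_goal(0,-30,h)))
E
```

```text
[197 211  41  39 677] [216.3 232.4]
52 [[200.0, 243.0], [233.0, 228.0], [217.0, 249.0], [249.0, 233.0]]
60 [[202.0, 242.0], [235.0, 227.0], [220.0, 248.0], [251.0, 232.0]]
65 [[204.0, 242.0], [236.0, 227.0], [221.0, 247.0], [252.0, 232.0]]
75 [[206.0, 240.0], [238.0, 226.0], [224.0, 246.0], [254.0, 231.0]]
0.047818178958209404
60 ([0.26, 0.15, -3.87], [0.0, -0.001, 0.004])
2 ([0.16, 1.35, -9.54], [0.0, -0.001, 0.004])
```

>>> step_arm([
  [1,0,0,0,0,0,0],
  [1,0,0,0,0,0,0],
  [1,0,0,0,0,0,0],
  [1,0.2,0.35,-2,0,0,0],
  [1,0.2,0.6,-4,0,0,0],
])

```text
time: 9.2
tool_pos: [0.5331, -0.1125, 0.0655]
tool_rot: [3.139, -0.207, 1.652]
contact_force: [0.5, 0.5, -0.1]
opening: 0.0813
grip_force: 0.0
```

>>> step_arm([
  [1,0,0.2,-1.3,0,0,0],
  [1,0,0.5,-2.6,0,0,0],
  [1,0,0.7,-4,0,0,0],
  [1,0,0.9,-5.3,0,0,0],
  [1,0,0.9,-5.4,0,0,0],
])

```text
time: 9.62
tool_pos: [0.5303, -0.1022, 0.0087]
tool_rot: [-3.137, -0.211, 1.651]
contact_force: [-0.9, -0.3, 0.4]
opening: 0.0915
grip_force: 0.0
```

```bash
python3 - <<'E'
from h import *
s=observe();print(s["opening"],s["contact_force"],delta(slope_goal(0,-28,2)))
a=read_camera("scene"); hsv=cv2.cvtColor(a,cv2.COLOR_RGB2HSV).astype(int)
m=((hsv[...,0]<6)|(hsv[...,0]>174))&(hsv[...,1]>190)&(hsv[...,2]>45)
n,l,st,ce=cv2.connectedComponentsWithStats(m.astype('uint8'))
for i in range(1,n):
    if st[i,4]>25 and 140<ce[i][0]<300 and 180<ce[i][1]<330: print(st[i],ce[i].round(1))
E
```

```text
0.09145562577987525 [-0.87554784 -0.34727819  0.35631451] ([0.09, 0.04, 0.14], [-0.001, -0.004, 0.005])
[197 215  41  35 612] [216.8 233.9]
```

>>> step_arm([
  [0.2,0.1,0,0.1,0,0,0],
  [0.2,0.1,0,0.1,0,0,0],
  [0.2,0.1,0,0.1,0,0,0],
  [0.2,0.1,0,0.1,0,0,0],
  [0.2,0.1,0,0.1,0,0,0],
], grip_force=50)

```text
time: 10.08
tool_pos: [0.533, -0.1036, 0.012]
tool_rot: [-3.141, -0.209, 1.651]
contact_force: [-0.1, 0.2, 0.3]
opening: 0.0635
grip_force: 0.0
```

>>> step_arm([
  [0.2,0,0,0,0,0,0],
  [0.2,0,0,0,0,0,0],
  [0.2,0,0,0,0,0,0],
  [0.2,0,0,0,0,0,0],
], grip_force=50)

```text
time: 10.42
tool_pos: [0.5326, -0.1035, 0.0115]
tool_rot: [-3.14, -0.209, 1.651]
contact_force: [-0.8, -0.2, 0.3]
opening: 0.0439
grip_force: 50.0
```

>>> step_arm([
  [0.2,0,-0.2,1,0,0,0],
  [0.2,0,-0.5,2.5,0,0,0],
  [0.2,0,-0.9,4.5,0,0,0],
  [0.2,0,-1.5,7,0,0,0],
  [0.2,0,-3,10,0,0,0],
])

```text
time: 10.83
tool_pos: [0.5315, -0.132, 0.112]
tool_rot: [-3.138, -0.211, 1.652]
contact_force: [0.7, 0.5, -2.0]
opening: 0.0435
grip_force: 50.0
```

>>> step_arm([
  [0.2,0,-3,2,-0.05,0,-0.02],
  [0.2,0.5,-6,4,-0.1,-0.005,-0.02],
  [0.2,1,-8,5,-0.15,-0.01,-0.02],
  [0.2,1.5,-9,5,-0.209,-0.018,-0.02],
  [0.2,1.5,-9,5,-0.209,-0.018,-0.02],
])

```text
time: 11.25
tool_pos: [0.5484, -0.2242, 0.1631]
tool_rot: [3.137, 0.004, 1.631]
contact_force: [-0.8, 0.9, -1.7]
opening: 0.0438
grip_force: 50.0
```

```bash
python3 - <<'E'
from h import *
s=observe();print(s["time"],s["opening"],s["tool_pos"],s["tool_rot"])
print(delta(board_goal(26,-10,120)))
for n in ("top","scene"):
  a=read_camera(n); hsv=cv2.cvtColor(a,cv2.COLOR_RGB2HSV).astype(int)
  m=((hsv[...,0]<6)|(hsv[...,0]>174))&(hsv[...,1]>190)&(hsv[...,2]>45)
  k,l,st,ce=cv2.connectedComponentsWithStats(m.astype('uint8'))
  print(n,[(st[i].tolist(),ce[i].round(1).tolist()) for i in range(1,k) if st[i,4]>25])
  t=s["tool_pos"]+[0,0,.031]; d=np.array([-np.sin(.067),np.cos(.067),0]); e=np.array([d[1],-d[0],0])
  for o in (95,100,105): print(o,[proj(n,t+d*y/1e3+e*x+[0,0,z])[0].round(1).tolist() for y in (o,o-130) for x,z in ((.022,.036),(-.022,.036),(-.022,0))])
  cv2.imwrite(f"pics/{n}_l.png",a[:,:,::-1])
E
```

```text
11.25 0.04383407015757076 [ 0.54839712 -0.22420226  0.16309766] [3.13703626 0.00404541 1.63085521]
([1.82, -8.75, -7.41], [0.004, 0.005, 0.007])
top [([69, 1, 30, 16, 287], [83.2, 8.0]), ([245, 127, 23, 10, 131], [257.8, 131.8]), ([243, 146, 35, 27, 653], [261.7, 157.3]), ([314, 225, 12, 14, 101], [319.4, 231.5]), ([81, 231, 33, 10, 143], [96.8, 235.8])]
95 [[239.9, 150.5], [242.0, 174.2], [242.9, 178.4], [311.5, 143.7], [314.4, 167.3], [311.9, 171.8]]
100 [[237.1, 150.8], [239.2, 174.5], [240.2, 178.6], [308.8, 144.0], [311.6, 167.6], [309.3, 172.0]]
105 [[234.3, 151.1], [236.5, 174.8], [237.6, 178.9], [306.0, 144.2], [308.8, 167.9], [306.6, 172.3]]
scene [([231, 153, 29, 23, 469], [245.3, 164.0]), ([262, 168, 12, 14, 93], [267.6, 175.7]), ([309, 184, 11, 23, 116], [314.1, 196.2]), ([197, 212, 19, 20, 234], [206.5, 222.2]), ([162, 324, 23, 43, 444], [173.3, 344.6])]
95 [[228.1, 164.9], [245.1, 169.1], [245.1, 184.3], [258.4, 147.4], [274.4, 150.9], [274.0, 165.0]]
100 [[226.8, 165.7], [243.8, 169.9], [243.9, 185.2], [257.3, 148.0], [273.4, 151.6], [273.0, 165.7]]
105 [[225.5, 166.4], [242.5, 170.7], [242.6, 186.0], [256.3, 148.7], [272.3, 152.2], [272.0, 166.4]]
```

The bar is in the grip, with a reading of 1.7 N. The red pixels suggest it may be tilted, so I'll fit its pose in the hand.

```bash
cat >> h.py <<'E'
def redmask(a):
    hsv=cv2.cvtColor(a,cv2.COLOR_RGB2HSV).astype(int)
    return ((hsv[...,0]<6)|(hsv[...,0]>174))&(hsv[...,1]>190)&(hsv[...,2]>45), hsv
def bar_pts(g,p):  # g grasp TCP true, p=[along(mm of +y end), tilt, underside z rel TCP mm, x mm, yaw]
    o,th,z0,x0,yw=p
    B=np.array([[x,y,z] for x in (-22,22) for y in (-65,65) for z in (0,38)],float)
    Rt=R.from_euler('z',yw)*R.from_euler('x',th)
    L=B-[0,65-o,19]            # relative to grip point on bar axis
    return g+np.array([0,0,.019+z0/1e3])+Rt.apply(L+[x0,0,0])/1e3
def barcost(p,g,data):
    c=0
    for n,m,bg in data:
        h=cv2.convexHull((proj(n,bar_pts(g,p))*8).astype(np.int32)); w=np.zeros(m.shape,np.uint8); cv2.fillConvexPoly(w,h,1,shift=3)
        c+=(m&(w==0)).sum()+0.7*(bg&(w==1)).sum()
    return c
E
python3 - <<'E'
from h import *
from scipy.optimize import differential_evolution as DE
s=observe(); g=s["tool_pos"]+[0,0,.031]
data=[]
for n,(x0,x1,y0,y1) in (("top",(238,300,140,200)),("scene",(225,290,145,210))):
    a=cv2.imread(f"pics/{n}_l.png")[:,:,::-1].copy(); m,hsv=redmask(a); k=np.zeros_like(m); k[y0:y1,x0:x1]=1
    bg=((hsv[...,2]<30)|((hsv[...,0]>8)&(hsv[...,0]<30)&(hsv[...,1]>80)))&k
    data.append((n,m&k,bg))
    print(n,(m&k).sum(),bg.sum())
r=DE(barcost,[(70,115),(-.5,.5),(-15,15),(-4,4),(.0,.15)],args=(g,data),seed=1,maxiter=60,popsize=12); print(r.x.round(3),r.fun)
for th in (-.2,0,.2): 
    q=DE(lambda p:barcost([p[0],th,p[1],p[2],.067],g,data),[(70,115),(-15,15),(-4,4)],seed=1,maxiter=30); print(th,q.x.round(2),q.fun)
E
```

```text
top 653 233
scene 565 3034Traceback (most recent call last):
  File "<stdin>", line 10, in <module>
    return fun(*args, **kwargs)
    ret = solver.solve()
    next(self)
    ~~~~^^^^^^
    energy = self.func(parameters)
    return self.f(x, *self.args)
           ~~~~~~^^^^^^^^^^^^^^^
  File "h.py", line 42, in barcost
    h=cv2.convexHull((proj(n,bar_pts(g,p))*8).astype(np.int32)); w=np.zeros(m.shape,np.uint8); cv2.fillConvexPoly(w,h,1,shift=3)
                      ~~~~^^^^^^^^^^^^^^^^
  File "h.py", line 6, in proj
    m=camera_model(n); P=np.atleast_2d(P); q=P@m["world_to_cam"][:3,:3].T+m["world_to_cam"][:3,3]
ValueError: time passes only in moves, steps and waits
```

```bash
sed -i 's/^def proj/import functools\ncm=functools.lru_cache(camera_model)\ndef proj/; s/m=camera_model(n); P=/m=cm(n); P=/' h.py
cat > fitbar.py <<'E'
from h import *
from scipy.optimize import differential_evolution as DE
def fitbar(g,imgs,boxes,fix=True):
    data=[]
    for n,(x0,x1,y0,y1) in boxes.items():
        m,hsv=redmask(imgs[n]); k=np.zeros_like(m); k[y0:y1,x0:x1]=1
        data.append((n,m&k,((hsv[...,2]<30)|((hsv[...,0]>8)&(hsv[...,0]<30)&(hsv[...,1]>80)))&k))
    r=DE(barcost,[(70,115),(-.5,.5),(-15,15),(-4,4),(.0,.15)],args=(g,data),seed=1,maxiter=60,popsize=12); print(r.x.round(3),r.fun)
    for th in (-.2,0,.2): 
        q=DE(lambda p:barcost([p[0],th,p[1],p[2],.067],g,data),[(70,115),(-15,15),(-4,4)],seed=1,maxiter=30); print(th,q.x.round(2),q.fun)
E
python3 - <<'E'
from fitbar import *
g=observe()["tool_pos"]+[0,0,.031]
fitbar(g,{n:cv2.imread(f"pics/{n}_l.png")[:,:,::-1].copy() for n in ("top","scene")},{"top":(238,300,140,200),"scene":(225,290,145,210)})
E
```

```text
[ 88.555   0.454 -14.922   3.699   0.118] 151.39999999999998
-0.2 [81.73 14.81  3.84] 536.9
0 [85.53 14.68 -0.53] 455.59999999999997
0.2 [8.629e+01 1.000e-02 9.200e-01] 356.9
```

```bash
sed -i 's/(70,115),(-.5,.5),(-15,15),(-4,4),(.0,.15)\]/(40,125),(-.9,.9),(-45,30),(-6,6),(.0,.15)]/; s/maxiter=60,popsize=12/maxiter=80,popsize=15/; /for th/,$d' fitbar.py
python3 - <<'E'
from fitbar import *
g=observe()["tool_pos"]+[0,0,.031]
im={n:cv2.imread(f"pics/{n}_l.png")[:,:,::-1].copy() for n in ("top","scene")}
B={"top":(238,300,140,200),"scene":(225,290,145,210)}
fitbar(g,im,B)
for n in B:
    m,h=redmask(im[n]);x0,x1,y0,y1=B[n];k=np.zeros_like(m);k[y0:y1,x0:x1]=1
    c,_=cv2.findContours((m&k).astype('uint8'),cv2.RETR_EXTERNAL,cv2.CHAIN_APPROX_NONE)
    for q in c:
        if len(q)>12: print(n,cv2.approxPolyDP(q,2,True)[:,0].tolist())
    w=(h[...,1]<40)&(h[...,2]>120)&k; print("whiteish",w.sum())
E
```

```text
[ 91.087   0.534 -21.512   3.563   0.107] 121.69999999999999
top [[243, 151], [244, 159], [270, 172], [275, 171], [277, 163], [274, 148], [252, 146]]
whiteish 92
scene [[273, 168], [267, 173], [264, 172], [262, 180], [270, 180]]
scene [[235, 153], [231, 167], [255, 175], [259, 161], [250, 155]]
whiteish 26
```

The fit says the bar is tilted about 0.5 rad in the hand, which means it had tipped over the edge before I gripped it. I'll lay it on the free counter between bin and board, level it and regrasp.

>>> step_arm([
  [0.2,-0.5,1.5,-1,-0.1,0,0],
  [0.2,-1,3,-2,-0.2,0,0],
  [0.2,-1.5,4.8,-4,-0.3,0,0],
  [0.2,-1.5,4.8,-7,-0.4,0,0],
  [0.2,-1.5,4.8,-9,-0.4,0,0],
])

```text
time: 11.77
tool_pos: [0.53, -0.1708, 0.0681]
tool_rot: [-3.112, 0.401, 1.643]
contact_force: [-0.9, 0.9, -2.9]
opening: 0.0437
grip_force: 50.0
```

```bash
cat > look.py <<'E'
from fitbar import *
def look(p0,dz=(0,)):
    s=observe(); print(s["time"],s["tool_pos"],s["tool_rot"],s["contact_force"].round(1))
    g=s["tool_pos"]+[0,0,.031]; im={n:read_camera(n) for n in ("top","scene")}
    B={}
    for n in im:
        q=proj(n,bar_pts(g,p0)); B[n]=tuple(int(v) for v in (q[:,0].min()-9,q[:,0].max()+9,q[:,1].min()-9,q[:,1].max()+9))
        cv2.imwrite(f"pics/{n}_look.png",im[n][:,:,::-1])
    fitbar(g,im,B)
E
python3 -c "
from look import *
look([91,.13,-21,2,.09])"
```

```text
11.7667 [ 0.52997645 -0.17078295  0.06814243] [-3.11202352  0.40079494  1.64322035] [-0.9  0.9 -2.9]
[106.035   0.256 -39.495   3.52    0.137] 226.7
```

>>> step_arm([
  [0.2,0,-0.2,-1,0,0,0],
  [0.2,0,-0.5,-2,0,0,0],
  [0.2,0,-0.5,-2.8,0,0,0],
  [0.2,0,-0.5,-3.4,0,0,0],
  [0.2,0,-0.5,-3.8,0,0,0],
])

```text
time: 12.28
tool_pos: [0.5324, -0.1812, 0.033]
tool_rot: [-3.118, 0.4, 1.635]
contact_force: [0.0, 0.9, -1.3]
opening: 0.0437
grip_force: 50.0
```

>>> step_arm([
  [0.2,0,0,-0.4,0,0,0],
  [0.2,0,0,-0.8,0,0,0],
  [0.2,0,0,-0.8,0,0,0],
])

```text
time: 12.53
tool_pos: [0.5328, -0.1806, 0.0251]
tool_rot: [-3.118, 0.4, 1.636]
contact_force: [1.3, -0.9, -0.4]
opening: 0.0439
grip_force: 50.0
```

>>> step_arm([
  [0.2,0,0,-0.3,0,0,0],
  [0.2,0,0,-0.6,0,0,0],
  [0.2,0,0,-0.6,0,0,0],
])

```text
time: 12.78
tool_pos: [0.5329, -0.1811, 0.0199]
tool_rot: [-3.119, 0.401, 1.636]
contact_force: [-1.5, -3.7, 4.2]
opening: 0.0436
grip_force: 50.0
```

```bash
cat > fit2.py <<'E'
from h import *
from scipy.optimize import differential_evolution as DE
def hullmask(n,P,shape=(384,512)):
    w=np.zeros(shape,np.uint8); cv2.fillConvexPoly(w,cv2.convexHull((proj(n,P)*8).astype(np.int32)),1,shift=3); return w>0
def box(xr,yr,zr): return np.array([[x,y,z] for x in xr for y in yr for z in zr])/1e3
def prep(n,img,tcp,Rt,roi):
    m,hsv=redmask(img); k=np.zeros_like(m); x0,x1,y0,y1=roi; k[y0:y1,x0:x1]=1
    P=tcp+[0,0,.031]
    grip=hullmask(n,P+Rt.apply(box((-42,42),(-100,100),(-110,-55))))|hullmask(n,P+Rt.apply(box((-60,60),(-60,60),(-400,-55))))|hullmask(n,P+Rt.apply(box((-12,12),(-45,45),(-70,0))))
    grip=cv2.dilate(grip.astype(np.uint8),np.ones((7,7)))>0
    gray=hsv[...,1]<70
    bg=k&~grip&~m&~(gray&(hsv[...,2]>60))
    return n,P,Rt,m&k,bg
def pts(P,Rt,p): # tool frame: bar y = -tool x ; bar z=-tool z
    along,th,z0,x0,yw=p
    B=np.array([[x,y,z] for x in (-22,22) for y in (-65,65) for z in (-19,19)],float)
    Rb=Rt*R.from_euler('x',np.pi)*R.from_euler('z',-np.pi/2)   # bar-aligned frame at tool
    return P+Rb.apply(R.from_euler('zx',[yw,th]).apply(B-[0,65-along,0])+[x0,0,19+z0])/1e3
def cost(p,D):
    c=0
    for n,P,Rt,m,bg in D:
        w=hullmask(n,pts(P,Rt,p)); c+=(m&~w).sum()+.5*(bg&w).sum()
    return c
def solve(D,b=((50,115),(-.8,.8),(-40,25),(-4,4),(-.08,.08))):
    r=DE(cost,b,args=(D,),seed=2,maxiter=70,popsize=12); print(r.x.round(3),r.fun,[(d[3].sum(),d[4].sum()) for d in D]); return r.x
E
python3 - <<'E'
from fit2 import *
T1=(np.array([.5484,-.2242,.1631]),R.from_euler('xyz',[3.137,.004,1.631]))
T2=(np.array([.5300,-.1708,.0681]),R.from_euler('xyz',[-3.112,.4008,1.643]))
Rb=T1[1]*R.from_euler('x',np.pi)*R.from_euler('z',-np.pi/2); print(Rb.as_matrix().round(2).tolist())
ld=lambda f:cv2.imread(f"pics/{f}.png")[:,:,::-1].copy()
A=[prep("top",ld("top_l"),*T1,(225,305,136,205)),prep("scene",ld("scene_l"),*T1,(222,300,140,210))]
B=[prep("top",ld("top_look"),*T2,(205,300,150,215)),prep("scene",ld("scene_look"),*T2,(212,290,165,260))]
solve(A);solve(B);p=solve(A+B)
for n,P,Rt,m,bg in B: y,x=np.nonzero(m); print(n,x.min(),x.max(),y.min(),y.max())
s=observe(); q=pts(s["tool_pos"]+[0,0,.031],R.from_euler('xyz',s["tool_rot"]),p); print(q.round(3))
E
```

```text
[[1.0, -0.06, -0.0], [0.06, 1.0, 0.0], [0.0, -0.0, 1.0]]
[ 9.4125e+01  5.5800e-01 -2.2969e+01  2.3560e+00  4.8000e-02] 34.5 [(np.int64(659), np.int64(259)), (np.int64(565), np.int64(2862))]
[ 9.6623e+01  4.8100e-01 -3.0427e+01 -2.7400e-01 -6.2000e-02] 69.0 [(np.int64(378), np.int64(927)), (np.int64(705), np.int64(2252))]
[ 1.01664e+02  5.21000e-01 -2.49940e+01 -1.17000e-01  1.90000e-02] 191.5 [(np.int64(659), np.int64(259)), (np.int64(565), np.int64(2862)), (np.int64(378), np.int64(927)), (np.int64(705), np.int64(2252))]
top 252 276 171 194
scene 212 264 211 241
[[ 0.512 -0.211  0.024]
 [ 0.513 -0.215  0.061]
 [ 0.503 -0.082  0.039]
 [ 0.504 -0.087  0.077]
 [ 0.556 -0.208  0.023]
 [ 0.557 -0.212  0.06 ]
 [ 0.547 -0.079  0.038]
 [ 0.548 -0.083  0.076]]
```

The fit is good now. The bar's +y end was touching the bin mouth at z≈0.04. I'll shift it 1 cm toward -y, level the bar fully, and lower it.

>>> step_arm([
  [0.2,0,-0.3,0.6,0,0,0],
  [0.2,0,-1.1,0.6,-0.05,0,0],
  [0.2,0,-1.1,0.3,-0.12,0,0],
  [0.2,0,-1.1,-0.5,-0.12,0,0],
  [0.2,0,-1.1,-1.2,-0.12,0,0],
])

```text
time: 13.2
tool_pos: [0.5325, -0.1902, 0.0064]
tool_rot: [-3.108, 0.517, 1.643]
contact_force: [-0.6, 0.0, -1.7]
opening: 0.0434
grip_force: 50.0
```

>>> step_arm([
  [0.2,0,0,-0.3,0,0,0],
  [0.2,0,0,-0.6,0,0,0],
  [0.2,0,0,-0.6,0,0,0],
])

```text
time: 13.45
tool_pos: [0.5325, -0.1917, 0.0009]
tool_rot: [-3.109, 0.518, 1.64]
contact_force: [0.1, -0.2, -0.8]
opening: 0.0437
grip_force: 50.0
```

>>> step_arm([
  [0.2,0,0,-0.3,0,0,0],
  [0.2,0,0,-0.5,0,0,0],
  [0.2,0,0,-0.5,0,0,0],
])

```text
time: 13.7
tool_pos: [0.5331, -0.1914, -0.0012]
tool_rot: [-3.111, 0.521, 1.639]
contact_force: [-5.1, 8.2, 15.6]
opening: 0.0433
grip_force: 50.0
```

Counter contact. I'll release and back off along the tool axis.

>>> step_arm([
  [0.75,0,0,0.3,0,0,0],
  [0.75,0,0,0.3,0,0,0],
  [0.75,0,0,0.3,0,0,0],
  [0.75,0,0,0.3,0,0,0],
  [0.75,0,0,0.3,0,0,0],
])

```text
time: 14.12
tool_pos: [0.5326, -0.1916, -0.0007]
tool_rot: [-3.109, 0.519, 1.64]
contact_force: [0.1, -0.0, 0.5]
opening: 0.068
grip_force: 0.0
```

>>> step_arm([
  [0.9,0,1,2,0,0,0],
  [0.9,0,2.2,4.5,0.1,0,0],
  [0.9,0,3,7,0.22,0,0],
  [0.9,0,2,9,0.34,0,0],
  [0.9,0,0,10,0.46,0,0],
])

```text
time: 14.53
tool_pos: [0.5343, -0.1867, 0.1006]
tool_rot: [-3.14, 0.103, 1.635]
contact_force: [1.3, -0.6, -1.7]
opening: 0.0825
grip_force: 0.0
```

>>> step_arm([
  [0.9,-4,0,3,0.06,0,0],
  [0.9,-8,0,4,0.06,0,0],
  [0.9,-12,0,4,0.06,0,0],
  [0.9,-15,0,4,0.06,0,0],
  [0.9,-15,0,4,0.06,0,0],
])

```text
time: 14.95
tool_pos: [0.3759, -0.1876, 0.1369]
tool_rot: [-3.132, 0.045, 1.628]
contact_force: [1.0, -0.1, 0.3]
opening: 0.0825
grip_force: 0.0
```

```bash
cat > barpose.py <<'E'
from fit2 import *
def barpose(z=.0,roi=None,save=None):
    a=read_camera("top"); hsv=cv2.cvtColor(a,cv2.COLOR_RGB2HSV).astype(int)
    m,_=redmask(a); m=cv2.morphologyEx(m.astype('uint8'),cv2.MORPH_CLOSE,np.ones((1,1)))>0
    k=np.zeros_like(m); x0,x1,y0,y1=roi; k[y0:y1,x0:x1]=1; m&=k
    y,x=np.nonzero(m); print("red",len(x),x.min(),x.max(),y.min(),y.max())
    def P(p): 
        B=np.array([[x,y,zz] for x in (-22,22) for y in (-65,65) for zz in (0,38)],float)/1e3
        return np.array([p[0],p[1],z])+R.from_euler('z',p[2]).apply(B)
    bg=k&~m&~((hsv[...,1]<70)&(hsv[...,2]>70))
    f=lambda p:(lambda w:(m&~w).sum()+.5*(bg&w).sum())(hullmask("top",P(p)))
    r=DE(f,[(.4,.65),(-.4,-.05),(-.4,.5)],seed=1,maxiter=60); print(r.x.round(4),r.fun); return r.x
E
python3 - <<'E'
from barpose import *
s=observe(); print(s["time"],s["tool_pos"],s["tool_rot"],s["opening"])
barpose(0,(215,300,140,225))
E
```

```text
14.95 [ 0.37589255 -0.18764779  0.1368721 ] [-3.13243403  0.04492635  1.62796506] 0.0824804873721687
red 762 223 281 176 200
[ 0.5302 -0.1449  0.0503] 58.0
```

```bash
python3 - <<'E'
from h import *
g=R.from_euler('z',.0503)*R.from_euler('z',np.pi/2)*R.from_euler('x',np.pi)
for z in (.075,.003): print(delta((np.array([.532,-.180,z-.031]),g)))
E
```

```text
([15.27, 0.88, -9.35], [0.047, -0.003, -0.006])
([15.27, 0.88, -16.55], [0.047, -0.003, -0.006])
```

>>> step_arm([
  [0.9,4,0.3,0,0.047,0,0],
  [0.9,8,0.6,0,0.047,-0.003,-0.006],
  [0.9,12,0.9,-1,0.047,-0.003,-0.006],
  [0.9,15.2,0.9,-3,0.047,-0.003,-0.006],
  [0.9,15.2,0.9,-6,0.047,-0.003,-0.006],
])

```text
time: 15.42
tool_pos: [0.5427, -0.1811, 0.0785]
tool_rot: [3.13, 0.005, 1.626]
contact_force: [-0.6, 0.0, 0.3]
opening: 0.0825
grip_force: 0.0
```

>>> step_arm([
  [0.9,0,0,-3,0,0,0],
  [0.9,0,0,-3.4,0,0,0],
  [0.9,0,0,-3.4,0,0,0],
])

```text
time: 15.67
tool_pos: [0.5335, -0.1793, 0.0414]
tool_rot: [-3.139, -0.001, 1.624]
contact_force: [-0.2, -0.0, 1.4]
opening: 0.0824
grip_force: 0.0
```

```bash
python3 - <<'E'
from h import *
g=R.from_euler('z',.0503)*R.from_euler('z',np.pi/2)*R.from_euler('x',np.pi)
for z in (.003,): print(delta((np.array([.532,-.180,z-.031]),g)))
E
```

```text
([-0.15, -0.07, -6.94], [-0.001, -0.003, -0.003])
```

>>> step_arm([
  [0.9,-0.15,0,-2.5,0,0,0],
  [0.9,-0.15,0,-4.5,0,0,0],
  [0.9,-0.15,0,-6,0,0,0],
  [0.9,-0.15,0,-6.8,0,0,0],
  [0.9,-0.15,0,-6.8,0,0,0],
])

```text
time: 16.08
tool_pos: [0.533, -0.1804, -0.0243]
tool_rot: [3.14, 0.001, 1.623]
contact_force: [-0.5, 0.6, -0.1]
opening: 0.0828
grip_force: 0.0
```

>>> step_arm([
  [0.2,0,0,0,0,0,0],
  [0.2,0,0,0,0,0,0],
  [0.2,0,0,0,0,0,0],
  [0.2,0,0,0,0,0,0],
  [0.2,0,0,0,0,0,0],
], grip_force=50)

```text
time: 16.5
tool_pos: [0.5332, -0.1803, -0.0237]
tool_rot: [3.139, 0.002, 1.624]
contact_force: [-0.4, -0.4, 0.2]
opening: 0.0538
grip_force: 0.0
```

>>> step_arm([
  [0.2,0,0,0,0,0,0],
  [0.2,0,0,0,0,0,0],
  [0.2,0,0,0,0,0,0],
])

```text
time: 16.75
tool_pos: [0.5329, -0.1802, -0.0242]
tool_rot: [3.14, 0.001, 1.624]
contact_force: [0.3, 0.0, 2.9]
opening: 0.0439
grip_force: 50.0
```

>>> step_arm([
  [0.2,0,0,3,0,0,0],
  [0.2,0,0,7,0,0,0],
  [0.2,0,0,11,0,0,0],
  [0.2,0,0,15,0,0,0],
  [0.2,0,0,15.5,0,0,0],
])

```text
time: 17.17
tool_pos: [0.5361, -0.1818, 0.1377]
tool_rot: [3.13, 0.007, 1.624]
contact_force: [2.0, -0.1, -1.2]
opening: 0.0437
grip_force: 50.0
```

```bash
python3 - <<'E'
from h import *
s=observe();print(s["tool_pos"],s["contact_force"])
for z in (160,60,17): print(delta(board_goal(24,-23,z)))
E
```

```text
[ 0.53612964 -0.18175918  0.1377149 ] [ 1.99841247 -0.08379971 -1.23526562]
([2.93, -14.3, -0.87], [0.006, 0.012, 0.014])
([2.93, -14.3, -10.87], [0.006, 0.012, 0.014])
([2.93, -14.3, -15.17], [0.006, 0.012, 0.014])
```

>>> step_arm([
  [0.2,0.8,-3.8,0,0,0,0.014],
  [0.2,1.6,-7.6,0,0,0,0.014],
  [0.2,2.4,-11.4,0,0,0,0.014],
  [0.2,3.1,-14.3,0,0,0,0.014],
  [0.2,3.1,-14.3,0,0,0,0.014],
])

```text
time: 17.58
tool_pos: [0.5636, -0.3289, 0.129]
tool_rot: [3.14, 0.003, 1.633]
contact_force: [-1.4, 1.6, -1.7]
opening: 0.0437
grip_force: 50.0
```

```bash
python3 - <<'E'
from fit2 import *
s=observe();print(s["tool_pos"],s["contact_force"])
for z in (60,17): print(delta(board_goal(24,-23,z)))
T=(s["tool_pos"],R.from_euler('xyz',s["tool_rot"]))
D=[]
for n in ("top","scene"):
    g=pts(T[0]+[0,0,.031],T[1],[100,0,-4,0,0]); q=proj(n,g); D.append(prep(n,read_camera(n),*T,tuple(int(v) for v in (q[:,0].min()-8,q[:,0].max()+8,q[:,1].min()-8,q[:,1].max()+8))))
solve(D)
E
```

```text
[ 0.56360239 -0.32891954  0.12901098] [-1.41774334  1.6231952  -1.72316789]
([0.19, 0.42, -10.0], [0.003, 0.002, 0.005])
([0.19, 0.42, -14.3], [0.003, 0.002, 0.005])
[ 8.2236e+01 -2.8500e-01 -7.3740e+00  3.6010e+00 -6.1000e-02] 15.5 [(np.int64(0), np.int64(125)), (np.int64(600), np.int64(938))]
```

>>> step_arm([
  [0.2,0.1,0.2,-2.5,0,0,0],
  [0.2,0.1,0.3,-5,0,0,0],
  [0.2,0.1,0.3,-7.5,0,0,0],
  [0.2,0.1,0.3,-9.5,0,0,0],
  [0.2,0.1,0.3,-10.5,0,0,0],
])

```text
time: 18.1
tool_pos: [0.563, -0.3172, 0.0223]
tool_rot: [-3.139, -0.003, 1.639]
contact_force: [-1.3, 0.9, -1.1]
opening: 0.0435
grip_force: 50.0
```

>>> step_arm([
  [0.2,0,0,-0.5,0,0,0],
  [0.2,0,0,-1,0,0,0],
  [0.2,0,0,-1.5,0,0,0],
  [0.2,0,0,-1.9,0,0,0],
  [0.2,0,0,-2.2,0,0,0],
])

```text
time: 18.52
tool_pos: [0.5651, -0.3204, 0.004]
tool_rot: [3.139, 0.002, 1.638]
contact_force: [-1.6, -0.3, -1.5]
opening: 0.0441
grip_force: 50.0
```

```bash
python3 - <<'E'
from h import *
for z in (17,): print(observe()["contact_force"],delta(board_goal(24,-23,z)))
E
```

```text
[-1.5776743  -0.25684028 -1.53495881] ([0.03, -0.44, -1.8], [0.002, 0.003, 0.0])
```

>>> step_arm([
  [0.2,0,-0.4,-0.4,0,0,0],
  [0.2,0,-0.4,-0.8,0,0,0],
  [0.2,0,-0.4,-1.1,0,0,0],
  [0.2,0,-0.4,-1.3,0,0,0],
])

```text
time: 18.85
tool_pos: [0.5658, -0.3269, -0.0076]
tool_rot: [3.137, 0.005, 1.637]
contact_force: [-1.5, -6.4, 7.6]
opening: 0.044
grip_force: 50.0
```

>>> step_arm([
  [0.2,0,0,-0.2,0,0,0],
  [0.2,0,0,-0.4,0,0,0],
  [0.2,0,0,-0.4,0,0,0],
])

```text
time: 19.1
tool_pos: [0.5661, -0.3269, -0.0115]
tool_rot: [3.136, 0.005, 1.637]
contact_force: [0.4, -4.7, 6.4]
opening: 0.0437
grip_force: 50.0
```

>>> step_arm([
  [0.2,0,0,-0.15,0,0,0],
  [0.2,0,0,-0.25,0,0,0],
  [0.2,0,0,-0.25,0,0,0],
], grip_force=10)

```text
time: 19.35
tool_pos: [0.5657, -0.3257, -0.0142]
tool_rot: [3.137, 0.004, 1.637]
contact_force: [-0.6, -3.5, 9.1]
opening: 0.0439
grip_force: 10.0
```

```bash
python3 - <<'E'
from h import *
print(observe()["contact_force"],observe()["torque"],delta(board_goal(28,-29.4,17)))
E
```

```text
[-0.64388031 -3.5446431   9.06161995] [-0.33946835  0.21363047 -0.0586089 ] ([0.41, -0.52, 0.02], [0.004, 0.004, 0.0])
```

>>> step_arm([
  [0.2,0,-0.2,0.1,0,0,0],
  [0.2,0,-0.4,0.1,0,0,0],
  [0.2,0,-0.5,0.1,0,0,0],
  [0.2,0,-0.5,0.1,0,0,0],
], grip_force=20)

```text
time: 19.68
tool_pos: [0.5652, -0.3281, -0.0142]
tool_rot: [3.139, -0.0, 1.638]
contact_force: [-0.4, 5.1, 8.6]
opening: 0.0437
grip_force: 20.0
```

>>> step_arm([
  [0.2,0,-0.15,0,0,0,0],
  [0.2,0,-0.3,0,0,0,0],
  [0.2,0,-0.3,0,0,0,0],
])

```text
time: 19.93
tool_pos: [0.5652, -0.3291, -0.0142]
tool_rot: [3.14, -0.003, 1.638]
contact_force: [-0.0, 12.4, 11.1]
opening: 0.044
grip_force: 20.0
```

Stop contact, with 12 N in y. Next I'll push +x to the fence.

>>> step_arm([
  [0.2,0.15,0.05,0.1,0,0,0],
  [0.2,0.3,0.05,0.15,0,0,0],
  [0.2,0.4,0.05,0.15,0,0,0],
  [0.2,0.4,0.05,0.15,0,0,0],
])

```text
time: 20.27
tool_pos: [0.5658, -0.329, -0.0141]
tool_rot: [-3.137, -0.005, 1.638]
contact_force: [-10.0, 8.1, 8.2]
opening: 0.0438
grip_force: 20.0
```

>>> step_arm([
  [0.2,0.15,0,0,0,0,0],
  [0.2,0.25,0,0,0,0,0],
  [0.2,0.25,0,0,0,0,0],
])

```text
time: 20.52
tool_pos: [0.5678, -0.3288, -0.0141]
tool_rot: [-3.136, -0.005, 1.638]
contact_force: [-11.2, 7.8, 9.7]
opening: 0.0436
grip_force: 20.0
```

```bash
python3 - <<'E'
from h import *
print(observe()["contact_force"],observe()["torque"],delta(board_goal(28,-29.4,17)))
E
```

```text
[-11.24518056   7.7892885    9.65098262] [ 1.07099364  1.73922308 -0.18983106] ([0.21, -0.2, 0.01], [-0.005, -0.006, 0.0])
```

>>> step_arm([
  [0.2,0.1,0,0.15,0,0,0],
  [0.2,0.2,0,0.15,0,0,0],
  [0.2,0.25,0,0.15,0,0,0],
  [0.2,0.25,0,0.15,0,0,0],
])

```text
time: 20.85
tool_pos: [0.569, -0.3287, -0.0137]
tool_rot: [-3.133, -0.007, 1.638]
contact_force: [-12.9, 5.7, 6.8]
opening: 0.0439
grip_force: 20.0
```

>>> step_arm([
  [0.2,0.15,0,0,0,0,0],
  [0.2,0.25,0,0,0,0,0],
  [0.2,0.25,0,0,0,0,0],
])

```text
time: 21.1
tool_pos: [0.5689, -0.3287, -0.0139]
tool_rot: [-3.128, -0.008, 1.638]
contact_force: [-21.3, 5.4, 10.7]
opening: 0.0436
grip_force: 20.0
```

>>> step_arm([
  [0.2,-0.2,-0.15,0.1,0,0,0],
  [0.2,-0.2,-0.3,0.1,0,0,0],
  [0.2,-0.2,-0.3,0.1,0,0,0],
])

```text
time: 21.35
tool_pos: [0.569, -0.3286, -0.0138]
tool_rot: [-3.131, -0.012, 1.638]
contact_force: [-11.6, 15.0, 4.0]
opening: 0.0436
grip_force: 20.0
```

>>> step_arm([
  [0.55,-0.15,0.3,0.2,0,0,0],
  [0.65,-0.15,0.3,0.2,0,0,0],
  [0.65,-0.15,0.3,0.2,0,0,0],
  [0.65,-0.15,0.3,0.2,0,0,0],
])

```text
time: 21.68
tool_pos: [0.5732, -0.3321, -0.0089]
tool_rot: [3.139, 0.002, 1.638]
contact_force: [-0.9, 0.2, -1.6]
opening: 0.0591
grip_force: 0.0
```

>>> step_arm([
  [0.65,0,0,1,0,0,0],
  [0.65,0,0,3,0,0,0],
  [0.65,0,0,7,0,0,0],
  [0.65,0,0,11,0,0,0],
  [0.65,0,0,15,0,0,0],
])

```text
time: 22.1
tool_pos: [0.5726, -0.3317, 0.1434]
tool_rot: [3.14, 0.001, 1.637]
contact_force: [0.7, -0.4, 0.1]
opening: 0.0596
grip_force: 0.0
```

The bar hit the fence and the stop, and I've released it. I'll rise, turn the tool, and check the bar's pose on the way to the handle.

```bash
cat >> h.py <<'E'
def handle_goal(x,z,y=35): p,r=board_goal(x,y,z); return p, R.from_euler('z',-np.pi/2)*r
E
python3 - <<'E'
from h import *
print(delta(handle_goal(-94,225)),delta(board_goal(28,-29.4,17)))
E
```

```text
([-12.87, 5.69, 5.06], [0.002, 0.001, -1.57]) ([-0.27, 0.09, -15.74], [0.001, 0.002, 0.001])
```

>>> step_arm([
  [0,0,0,3,0,0,-0.12],
  [0,0,0,5.5,0,0,-0.24],
  [0,-3,1,5.5,0,0,-0.36],
  [0,-6,2,5.5,0,0,-0.48],
  [0,-9,4,5.5,0,0,-0.6],
])

```text
time: 22.52
tool_pos: [0.4819, -0.2928, 0.197]
tool_rot: [3.137, 0.002, 1.031]
contact_force: [-0.1, 0.1, -0.1]
opening: 0.0309
grip_force: 0.0
```

>>> step_arm([
  [0,-3,2,0,0,0,-0.12],
  [0,-5,4,0,0,0,-0.24],
  [0,-5,4,0,0,0,-0.36],
  [0,-5,4,0,0,0,-0.48],
  [0,-5,4,0,0,0,-0.6],
])

```text
time: 22.93
tool_pos: [0.4327, -0.2517, 0.1975]
tool_rot: [3.138, -0.0, 0.432]
contact_force: [1.2, -0.1, -0.3]
opening: 0.0012
grip_force: 0.0
```

```bash
python3 - <<'E'
from barpose import *
print(delta(handle_goal(-94,225)),delta(handle_goal(-97,150)),observe()["opening"])
p=barpose(.01,(270,352,155,205))
d=p[:2]-np.array(BOARD[:2]); c,s=np.cos(BOARD[2]),np.sin(BOARD[2]); print("board xy",c*d[0]+s*d[1],-s*d[0]+c*d[1],p[2]-BOARD[2])
a=read_camera("scene"); hsv=cv2.cvtColor(a,cv2.COLOR_RGB2HSV)
m,_=redmask(a)
k,l,st,ce=cv2.connectedComponentsWithStats(m.astype('uint8'))
print([(st[i].tolist(),ce[i].round(1).tolist()) for i in range(1,k) if st[i,4]>25 and 230<ce[i][0]<345])
print(proj("scene",tf(BOARD,[[-.097,.035,.081],[-.120,.035,.152],[-.1078,.035,.114],[-.124,.035,.165]])))
print(proj("scene",tf(BOARD,[[.006,.071,.048],[.05,.071,.048],[.006,-.059,.048],[.006,.071,.01]])))
E
```

```text
([1.11, -2.31, -0.35], [0.004, 0.001, -0.364]) ([0.82, -2.33, -7.85], [0.004, 0.001, -0.364]) 0.00119447264724595Traceback (most recent call last):
  File "<stdin>", line 3, in <module>
  File "barpose.py", line 6, in barpose
    y,x=np.nonzero(m); print("red",len(x),x.min(),x.max(),y.min(),y.max())
                                          ~~~~~^^
    return umr_minimum(a, axis, None, out, keepdims, initial, where)
ValueError: zero-size array to reduction operation minimum which has no identity
```

```bash
python3 - <<'E'
from fit2 import *
for n in ("top","scene"):
    a=read_camera(n); m,hsv=redmask(a)
    k,l,st,ce=cv2.connectedComponentsWithStats(m.astype('uint8'))
    print(n,[(st[i].tolist(),ce[i].round(1).tolist()) for i in range(1,k) if st[i,4]>20 and 230<ce[i][0]<350])
    print(proj(n,tf(BOARD,[[-.097,.035,.081],[-.124,.035,.165]])).round().tolist(), proj(n,tf(BOARD,[[.006,.071,.048],[.05,.071,.048],[.006,-.059,.048],[.05,-.059,.048],[.006,.071,.01]])).round().tolist())
E
```

```text
top [([242, 127, 26, 10, 165], [255.4, 131.4])]
[[314.0, 224.0], [322.0, 234.0]] [[291.0, 181.0], [289.0, 162.0], [349.0, 176.0], [346.0, 157.0], [290.0, 185.0]]
scene [([309, 183, 14, 24, 154], [315.5, 193.9]), ([266, 199, 20, 21, 187], [278.0, 206.3]), ([249, 210, 24, 24, 424], [260.2, 221.3])]
[[306.0, 214.0], [319.0, 186.0]] [[262.0, 221.0], [247.0, 217.0], [286.0, 201.0], [272.0, 198.0], [262.0, 234.0]]
```

In the scene camera the bar spans x 249-286 and y 199-233. That is within 2 px of the predicted nest outline, so it lies flat in place. Now the handle.

>>> step_arm([
  [0,0.3,-0.8,0,0,0,-0.12],
  [0,0.6,-1.6,0,0,0,-0.24],
  [0,0.8,-2.3,0,0,0,-0.364],
  [0,0.8,-2.3,-0.3,0,0,-0.364],
  [0,0.8,-2.3,-0.3,0,0,-0.364],
])

```text
time: 23.5
tool_pos: [0.4405, -0.2746, 0.1925]
tool_rot: [3.141, 0.002, 0.079]
contact_force: [-0.2, 0.2, -0.7]
opening: 0.0006
grip_force: 0.0
```

```bash
python3 - <<'E'
from h import *
for a in ((-97,155),(-117,148),(-134,139),(-148,125),(-157,107),(-160,88),(-160,76)): print(a,delta(handle_goal(*a)))
E
```

```text
(-97, 155) ([0.03, -0.04, -6.85], [0.001, -0.001, -0.012])
(-117, 148) ([-1.96, -0.17, -7.55], [0.001, -0.001, -0.012])
(-134, 139) ([-3.66, -0.29, -8.45], [0.001, -0.001, -0.012])
(-148, 125) ([-5.06, -0.38, -9.85], [0.001, -0.001, -0.012])
(-157, 107) ([-5.95, -0.44, -11.65], [0.001, -0.001, -0.012])
(-160, 88) ([-6.25, -0.46, -13.55], [0.001, -0.001, -0.012])
(-160, 76) ([-6.25, -0.46, -14.75], [0.001, -0.001, -0.012])
```

>>> step_arm([
  [0,0,0,-2.5,0,0,-0.012],
  [0,0,0,-5,0,0,-0.012],
  [0,0,0,-6.3,0,0,-0.012],
  [0,0,0,-6.85,0,0,-0.012],
  [0,0,0,-6.85,0,0,-0.012],
])

```text
time: 23.92
tool_pos: [0.4401, -0.2738, 0.1235]
tool_rot: [-3.141, 0.003, 0.065]
contact_force: [-0.7, 0.3, 0.3]
opening: 0.0003
grip_force: 0.0
```

>>> step_arm([
  [0,-0.6,0,-0.1,0,0,0],
  [0,-1.2,-0.1,-0.3,0,0,0],
  [0,-2,-0.15,-0.7,0,0,0],
  [0,-2,-0.15,-0.7,0,0,0],
])

```text
time: 24.25
tool_pos: [0.4194, -0.2762, 0.1178]
tool_rot: [3.14, 0.001, 0.062]
contact_force: [-0.5, 0.3, 0.6]
opening: 0.0003
grip_force: 0.5
```

>>> step_arm([
  [0,-0.8,0,-0.4,0,0,0],
  [0,-1.7,-0.1,-0.9,0,0,0],
  [0,-1.7,-0.1,-0.9,0,0,0],
])

```text
time: 24.5
tool_pos: [0.4015, -0.2768, 0.1075]
tool_rot: [3.141, 0.003, 0.061]
contact_force: [0.2, -0.2, 0.4]
opening: 0.0001
grip_force: 0.1
```

```bash
cat > hand.py <<'E'
from fit2 import *
a=read_camera("scene"); m,_=redmask(a); k=np.zeros_like(m); k[165:245,290:380]=1; m&=k
y,x=np.nonzero(m); print("red",len(x),x.mean(),y.mean(),x.min(),x.max(),y.min(),y.max())
for d in (72,60,50,40,20,0,-10):
    t=np.radians(d); print(d,proj("scene",tf(BOARD,[[-.097-r*np.cos(t),.035,.081+r*np.sin(t)] for r in (.035,.062,.088)])).round().tolist())
print(observe()["contact_force"],[delta(handle_goal(*q))[0] for q in ((-148,125),(-157,107),(-160,88),(-160,76))])
E
python3 hand.py
```

```text
red 63 319.6190476190476 206.42857142857142 314 324 201 211
72 [[311.0, 203.0], [315.0, 194.0], [319.0, 186.0]]
60 [[314.0, 205.0], [320.0, 198.0], [325.0, 190.0]]
50 [[316.0, 207.0], [323.0, 201.0], [330.0, 195.0]]
40 [[317.0, 209.0], [326.0, 205.0], [334.0, 200.0]]
20 [[319.0, 213.0], [329.0, 213.0], [339.0, 212.0]]
0 [[320.0, 218.0], [330.0, 221.0], [340.0, 224.0]]
-10 [[319.0, 220.0], [329.0, 225.0], [339.0, 229.0]]
[-0.79325528  0.4946038  -0.06184234] [[-1.22, -0.15, -1.39], [-2.12, -0.21, -3.19], [-2.41, -0.23, -5.09], [-2.41, -0.23, -6.29]]
```

The handle is following, at about 40-45° now. I'll continue.

>>> step_arm([
  [0,-0.6,-0.05,-0.7,0,0,0],
  [0,-1.3,-0.1,-1.5,0,0,0],
  [0,-1.7,-0.15,-2.4,0,0,0],
  [0,-2.1,-0.2,-3.3,0,0,0],
  [0,-2.1,-0.2,-3.3,0,0,0],
])

```text
time: 24.97
tool_pos: [0.381, -0.2785, 0.0738]
tool_rot: [-3.141, 0.004, 0.061]
contact_force: [-1.1, 0.4, -0.2]
opening: 0.0002
grip_force: 0.0
```

>>> step_arm([
  [0,-0.1,0,-0.7,0,0,0],
  [0,-0.2,0,-1.4,0,0,0],
  [0,-0.3,0,-1.9,0,0,0],
  [0,-0.3,0,-1.9,0,0,0],
])

```text
time: 25.3
tool_pos: [0.3796, -0.2792, 0.0558]
tool_rot: [3.14, 0.001, 0.062]
contact_force: [0.4, -0.3, -0.2]
opening: 0.0005
grip_force: 0.0
```

```bash
python3 hand.py
```

```text
red 33 320.6060606060606 219.21212121212122 317 323 217 222
72 [[311.0, 203.0], [315.0, 194.0], [319.0, 186.0]]
60 [[314.0, 205.0], [320.0, 198.0], [325.0, 190.0]]
50 [[316.0, 207.0], [323.0, 201.0], [330.0, 195.0]]
40 [[317.0, 209.0], [326.0, 205.0], [334.0, 200.0]]
20 [[319.0, 213.0], [329.0, 213.0], [339.0, 212.0]]
0 [[320.0, 218.0], [330.0, 221.0], [340.0, 224.0]]
-10 [[319.0, 220.0], [329.0, 225.0], [339.0, 229.0]]
[-0.56524774 -0.6535435  -0.05380013] [[1.02, 0.06, 3.79], [0.12, 0.0, 1.99], [-0.18, -0.02, 0.09], [-0.18, -0.02, -1.11]]
```

>>> step_arm([
  [0,0,0,-0.4,0,0,0],
  [0,0,0,-0.8,0,0,0],
  [0,0,0,-1.1,0,0,0],
  [0,0,0,-1.1,0,0,0],
])

```text
time: 25.68
tool_pos: [0.3802, -0.2794, 0.0475]
tool_rot: [3.139, -0.0, 0.062]
contact_force: [-6.9, 4.4, 26.1]
opening: 0.0003
grip_force: 13.2
```

>>> step_arm([
  [0,0,0,-0.3,0,0,0],
  [0,0,0,-0.5,0,0,0],
  [0,0,0,-0.5,0,0,0],
])

```text
time: 25.93
tool_pos: [0.3804, -0.2797, 0.0463]
tool_rot: [3.136, -0.002, 0.062]
contact_force: [-16.0, 13.3, 67.0]
opening: 0.0008
grip_force: 33.0
```

The handle is hard against its end stop. I'll lift off, clear away and verify.

>>> step_arm([
  [0,0,0,1.5,0,0,0],
  [0,-0.5,0,4,0,0,0],
  [0,-1,0,8,0,0,0],
  [0,-1,2,12,0,0,0],
  [0,-1,4,15,0,0,0],
])

```text
time: 26.35
tool_pos: [0.3699, -0.2395, 0.1924]
tool_rot: [3.139, -0.0, 0.06]
contact_force: [0.8, -0.5, -0.1]
opening: 0.0002
grip_force: 0.0
```

>>> step_arm([
  [0,0,4,0,0,0,0],
  [0,0,8,0,0,0,0],
  [0,0,12,0,0,0,0],
  [0,0,16,0,0,0,0],
  [0,0,20,0,0,0,0],
])

```text
time: 26.77
tool_pos: [0.3694, -0.0373, 0.1904]
tool_rot: [3.14, 0.0, 0.061]
contact_force: [1.9, 0.3, 0.6]
opening: 0.0002
grip_force: 0.0
```

>>> step_arm([
  [0,0,4,0,0,0,0],
  [0,0,8,0,0,0,0],
  [0,0,8,0,0,0,0],
  [0,0,8,0,0,0,0],
])

```text
time: 27.1
tool_pos: [0.3695, 0.0431, 0.1903]
tool_rot: [3.14, 0.001, 0.068]
contact_force: [-0.2, -1.0, -0.2]
opening: 0.0004
grip_force: 0.0
```

```bash
python3 hand.py | head -1; python3 - <<'E'
from barpose import *
p=barpose(.01,(270,352,150,205))
d=p[:2]-np.array(BOARD[:2]); c,s=np.cos(BOARD[2]),np.sin(BOARD[2]); print("board xy",c*d[0]+s*d[1],-s*d[0]+c*d[1],p[2]-BOARD[2])
t=np.radians(np.array([5,0,-5,-10])); print(proj("scene",tf(BOARD,[[-.097-.0615*np.cos(q),.035,.081+.0615*np.sin(q)] for q in t])).round(1).tolist())
# yellow/green shift vs start
o=cv2.imread("pics/top0.png")[:,:,::-1]; n=read_camera("top")
for nm,lo,hi in (("y",22,33),("g",55,80)):
    for im in (o,n):
        h=cv2.cvtColor(np.ascontiguousarray(im),cv2.COLOR_RGB2HSV)[140:240,140:228]; m=(h[...,0]>=lo)&(h[...,0]<=hi)&(h[...,1]>150); y,x=np.nonzero(m); print(nm,len(x),x.mean().round(1),y.mean().round(1))
E
```

```text
red 190 330.5473684210526 225.09473684210528 317 359 217 240
red 762 289 347 158 183
[ 0.5715 -0.2981  0.082 ] 105.5
board xy 0.031779732128021064 0.003226370325282505 0.014829391675029543
[[329.9, 218.9], [329.8, 220.9], [329.5, 222.8], [329.1, 224.7]]
y 995 42.3 22.5
y 995 42.3 22.4
g 976 46.7 75.0
g 975 46.7 75.0
```

```bash
python3 -c "
from cell import *
print(hand_in())"
```

```text
the job is handed in; nothing more can be done
None
```

I handed the job in at about 27 s; no verdict came back. The last camera check showed the red bar flat against fence and stop, the clamp handle down at its end stop, and the yellow and green bars unmoved; the pad's press on the bar was not measured.

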